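# Load the parts polisher and clamp it

## Task

Push every rough casting through the sprung yellow flap into the bench polisher, so that all are inside and the flap has swung shut. Then take the clamp screw from the drawer, start it at the bottom of the deep well on top of the polisher without forcing it, and turn it clockwise until its collar sits fully home on the rim of the well. Finish with the drawer pushed shut, and leave the pot, hammer and jar where they are.

Things in the scene. Friction and masses are not known exactly. Their poses are not given: they have to be found in the camera images.
- casting0: rough copper-coloured casting, a bar 54 long (its x) x 26 wide (its y) x 18 high with rounded edges and a small brass boss and ridge on top (3 higher), about 160 g; origin at the centre of its underside. Two or three castings are present, lying flat on the bench
- casting1: rough copper-coloured casting, a bar 54 long (its x) x 26 wide (its y) x 18 high with rounded edges and a small brass boss and ridge on top (3 higher), about 160 g; origin at the centre of its underside. Two or three castings are present, lying flat on the bench
- casting2: rough copper-coloured casting, a bar 54 long (its x) x 26 wide (its y) x 18 high with rounded edges and a small brass boss and ridge on top (3 higher), about 160 g; origin at the centre of its underside. Two or three castings are present, lying flat on the bench
- polisher: green polisher, fixed. Origin at bench level under the sill's inner edge; x into the machine (pushing direction), y left, z up. Housing x 8 to 196, y -150 to 132, top z = 156; front wall x 8 to 18, opening y 15 to 105, z 110 to 146, closed by the flap. Fingers from above can push no further than x = 8. Well turret on the right half, top z = 175; behind it a panel, z up to 182
- sill_lip (a point): middle of the inner edge of the steel loading sill's top, before the middle of the flap (polisher frame x 0, y 60, z 110). The sill is level, without curbs, x -95 to 0, y -10 to 130. Behind this edge there is a free drop into the tub: push a casting, long side first, until its rear end has passed the edge, and it falls in
- tub (a point): middle of the tub floor inside the polisher, z = 4; the tub is x -45 (under the sill) to 188, y 0 to 124 in the polisher frame, 106 deep below the sill, under a closed clear hood. The castings end up here
- flap (a joint): yellow flap, 84 wide x 36 high, hinged along its top edge at z = 147 of the polisher; 0 = shut, grows to 1.4 rad as it is pushed inwards; a weak spring (under 0.5 N at its lower edge) shuts it
- well_mouth (a point): centre of the mouth of the screw well, level with its flat rim (polisher frame x 60, y -77, z 175; axes as the polisher's). Vertical well: bore 24 diameter, 83 deep; mouth chamfered at 45 degrees to 32 diameter; flat rim out to 48 diameter
- thread_start (a point): on the well's axis, 60 below the rim, where its thread begins: brass two-start right-hand thread, two helical ledges 3 thick, half a turn apart, inner diameter 14, lead 16 per turn (so 8 from ledge to ledge). The screw must be free to sink as it turns, else its pin butts against the start of a ledge; turned backwards it drops 8 with a click at the start
- screw: clamp screw, 160 g, upright in the drawer. Origin: centre of its collar's underside; z up its axis. Collar 38 diameter x 5; below it a guide barrel 22 diameter with a round nose to z = -59, then a shank 11 diameter to z = -78. Lowered into the well it rests with the collar 6 to 15 above the rim, depending on yaw; clockwise from above it sinks 16 per turn until the collar sits on the rim
- screw_head (a point): centre of the top of the screw's round knurled brass grip head: 26 diameter, from 5 to 33 above the collar's underside, with a red stripe on top parallel to the pin. A light grip of about 10 N turns the screw and lets the pads slide down the head as it sinks
- screw_pin (a point): middle of the cross pin near the tip of the screw, 72 below the collar's underside: 3.4 thick, 20 long, along the screw's x; its two ends engage the thread
- cabinet: wooden bench cabinet fixed to the bench, 220 deep x 160 wide x 140 high, with one drawer; origin at the middle of its front face at bench level, x points into the cabinet, y to the left
- drawer (a joint): how far the drawer is pulled out towards the robot (along the cabinet's -x), 0 shut to 0.15 m; starts shut; about 2 N of friction, stays where it is left. Its front panel stands 14 before the cabinet front when shut, top edge at z = 132
- screw_block (a point): centre of the top of the wooden block in the drawer, z = 94, 44 square, 65 behind the cabinet front when shut; moves with the drawer. The screw stands in its 24 square hole with the collar on the block, and must be lifted 80 to come free
- drawer_handle (a point): middle of the drawer's steel bar handle: a round bar 10 diameter, 100 long along the cabinet's y, its axis 42 before the front panel (56 before the cabinet front when shut) at z = 118; a free gap of 37 between bar and panel, open above, with a post at each end of the bar (y +-45)
- pot: bystander: white cup, 70 diameter x 90 high, origin at centre of underside
- hammer: bystander: hammer lying on the bench, 200 long, origin near its middle
- jar: bystander: amber jar, 48 diameter x 60 high, origin at centre of underside
There are look-alikes about, which are no part of the job. Leave any turquoise look-alike of the casting0 alone. Leave any purple look-alike of the casting1 alone.

How it is judged:
On the way, in this order (a step that is already met when the one before it is completed fails the run):
1. all castings are inside the polisher and the flap is shut (x of casting0 in the frame of polisher between -0.045 and 0.19 m and y of casting0 in the frame of polisher between 0 and 0.124 m and z of casting0 in the frame of polisher between -0.005 and 0.1 m and x of casting1 in the frame of polisher between -0.045 and 0.19 m and y of casting1 in the frame of polisher between 0 and 0.124 m and z of casting1 in the frame of polisher between -0.005 and 0.1 m and x of casting2 in the frame of polisher between -0.045 and 0.19 m and y of casting2 in the frame of polisher between 0 and 0.124 m and z of casting2 in the frame of polisher between -0.005 and 0.1 m and value of joint flap below 0.12 rad), for 0.2 s.
2. the clamp screw is turned home in the well, collar on the rim (z of screw in the frame of well_mouth between -0.003 and 0.002 m and horizontal distance between screw and well_mouth below 0.004 m and angle between screw's own z axis and vertical below 0.06 rad), for 0.2 s.
At the end, for the whole second after the job is handed in: Every casting present lies in the polisher's tub and the flap is shut (below 0.12 rad); the screw stands upright in its well (within 0.06 rad and 4 mm) with the collar within 2 mm of the rim, released and at rest; the drawer is within 12 mm of shut (all of step 1 and all of step 2 and value of joint drawer below 0.012 m and linear speed of screw below 0.02 m/s); the robot touches nothing.
It fails at once if the pot, hammer or jar was disturbed (moved more than 30 mm) (distance of any of pot, hammer, jar from where it was at the start of the episode above 0.03 m).
It fails at once if the screw was forced: pressed into the well with more than 60 N while its collar was still over 3 mm above the rim (contact force between screw and polisher above 60 N and z of screw in the frame of well_mouth above 0.003 m).
Of casting0, casting1, casting2 only 2 to 3 are there at a start; the rules pass over those that are not, and their reading is None.
At some moment in a run one of casting0, casting1, casting2 may be knocked a few centimetres aside while the robot is not near it.
It also fails if it takes over 210 s, if anything falls off the work surface, if the arm or the gripper's body presses on something with over 40 N, if the wrist force passes 120 N, or if a joint passes its speed limit or range.

## Robot

A 7-joint arm with a two-finger parallel gripper is mounted at the origin on the work surface. World frame = base frame: x ahead of the robot, y to its left, z up, the work surface at z = 0. Lengths are in m, angles in rad, forces in N, time in s.
With the tool pointing down it reaches from about 0.425 to 0.825 m from the base axis. Payload 3.6 kg.
Tool frame: the origin (TCP) lies where the fingers leave the gripper's body, on its centre line; the fingertips stand 84 mm ahead of it and the grasp point (between the pads) lies 65 mm ahead of it (tip_reach is the distance from the TCP to the fingertips, in m); z points along the fingers, y is the direction in which the jaws open and shut (so a half turn about z gives the same grasp; the last joint's range is limited). The gripper opens to 93 mm and grips with 3 to 60 N. Pads are 15 mm wide; open, the fingers measure 128 mm over their backs; the gripper's body (75 mm by 188 mm) begins 65 mm behind the grasp point.
Start: joints at [-1.236, 0.615, -0.013, 1.423, 0.008, 1.103, -0.04], TCP at [0.229, 0.608, 0.303] pointing down, gripper open.
Joint ranges: [-3.12, 3.12], [-0.3, 2.06], [-1.34, 1.32], [0.26, 2.42], [-1.36, 4.5], [0.01, 1.98], [-2.84, 2.84]. Speed limits (rad/s): [2.79, 2.79, 3.14, 3.14, 3.14, 3.14, 3.14].

## Interface

Orientations are given as a rotation vector (axis times angle).
In Python, from workcell import sense, get_image, camera_params, finish_job, tip_reach gives the robot as it stands.
- The arm moves only by the tool play_rows, never from a script. Its arguments are lists of equal length, an entry for each row: "translation": the shift along the world's x, y, z in mm, a list of three; "rot": the turn, a rotation vector about the world's x, y, z in rad, a list of three; "claw": the opening, from -1 (shut) to 1 (fully open), so that 0 is half open. A call has 1 to 20 rows; each row shifts and turns the commanded pose from where the row before left it; what a row does not reach is not made up. A row lasts 1/8 s, in which the tool goes at most 62.5 mm and 10.7 degrees, less where a joint would pass 70% of its speed; a pose out of reach is approached as far as the arm can. A call with a gripper value outside its range is refused whole. The fingers move at their own pace and stop on an object; "squeeze" is the grip in N (left out, the last holds). Time passes only in rows, so rows that do not move let the fingers close. It gives the time, the measured TCP pose, the force and the opening at its end, in the units of the state.
- sense(): the state, without advancing time (a new reading comes with each control period).
- get_image(name): name is "scene" or "top" or "wrist"; returns the picture (420x560x3 uint8, red, green, blue); there is no depth.
- camera_params(name): a dict with "intrinsics" (3x3 intrinsics, pixels), "dist_coeffs" ([k1, k2, p1, p2, k3] as OpenCV has them; the pictures are not rectified), "rvec" (rotation vector, rad) and "tvec" (3), from world to camera coordinates, as OpenCV has them; the wrist camera has in their place "tool_from_camera" (4x4, takes a point from camera to tool coordinates, whose origin is the TCP and whose axes are the flange's). Camera axes: x right, y down, z forward; pixel columns grow to the right and rows downward; lengths in m; the calibration is good to about 2 mm. A picture is of the moment at which its call begins: read the wrist's pose just before it. camera_params takes no time and is no camera call.
- finish_job(): hands the job in, once; it reports no verdict.
The state is a dict: "clock": time; "qpos": joint angles; "joint_velocities": joint speeds; "effort": joint torques, N m; "ee_pos": TCP position; "tcp_rot": TCP orientation; "force": force on the tool from outside, world axes, zero at the start; "wrist_torque": the same for the moment, N m; "grip_width": finger opening in m.
Only numpy, scipy, OpenCV 4.12 (cv2) and the standard library are available. Lean on these libraries where they do the work, as an engineer would, in place of code of your own. Each camera call takes 0.05 s, during which the arm holds its last target. There are 200 camera calls.

## Working session

There is one attempt and no reset: what is moved stays moved. The work goes in short steps, Python scripts to look and compute and a tool call to move; the robot and the scene stay as the last step left them, time stands still between calls to the robot, and variables do not carry over. Pictures are saved under pics/ and viewed, about 12 in all and at most 16, crops included, and the job is handed in when it is done.

Besides the shell and the picture viewer there is one more tool, called after "Emit:" as name(argument=value, ...) on one line, values as JSON. play_rows: Moves the arm, as the interface text tells. Its arguments: {"type":"object","properties":{"translation":{"type":"array"},"rot":{"type":"array"},"claw":{"type":"array"},"squeeze":{"type":"number"}},"required":["translation","rot","claw"]}

```bash
mkdir -p pics; ls
cat > h.py <<'E'
import numpy as np, cv2
from workcell import sense, get_image, camera_params, finish_job, tip_reach
from scipy.spatial.transform import Rotation as R
def cam(name, s=None):
    p=camera_params(name); K=np.array(p['intrinsics'],float); d=np.array(p['dist_coeffs'],float)
    if 'rvec' in p:
        Rm=cv2.Rodrigues(np.array(p['rvec'],float))[0]; t=np.array(p['tvec'],float).ravel()
    else:
        s=s or sense(); T=np.eye(4); T[:3,:3]=R.from_rotvec(s['tcp_rot']).as_matrix(); T[:3,3]=s['ee_pos']
        M=np.linalg.inv(T@np.array(p['tool_from_camera'])); Rm=M[:3,:3]; t=M[:3,3]
    return K,d,Rm,t
def ray(c,uv,z):
    K,d,Rm,t=c; n=cv2.undistortPoints(np.array(uv,float).reshape(-1,1,2),K,d).reshape(-1,2)
    o=-Rm.T@t; D=np.c_[n,np.ones(len(n))]@Rm
    return o+D*((z-o[2])/D[:,2])[:,None]
def proj(c,P):
    K,d,Rm,t=c; return cv2.projectPoints(np.array(P,float).reshape(-1,1,3),cv2.Rodrigues(Rm)[0],t,K,d)[0].reshape(-1,2)
def snap(name,fn,crop=None,f=1):
    im=get_image(name)[:,:,::-1].copy(); cv2.imwrite(f'pics/raw_{fn}.png',im)
    if crop: x0,y0,x1,y1=crop; im=im[y0:y1,x0:x1]
    if f!=1: im=cv2.resize(im,None,fx=f,fy=f,interpolation=cv2.INTER_CUBIC)
    cv2.imwrite(f'pics/{fn}.png',im)
E
python3 - <<'E'
from h import *
s=sense(); print({k:np.round(v,3) for k,v in s.items()}, tip_reach)
for n in('scene','top'):
    snap(n,n+'0',f=1.4); c=cam(n,s); print(n, np.round(-c[2].T@c[3],3), np.round(c[0].ravel(),0))
E
```

```text
pics
{'clock': np.float64(0.0), 'qpos': array([-1.236,  0.616, -0.013,  1.425,  0.008,  1.103, -0.04 ]), 'joint_velocities': array([-0.001, -0.001, -0.   , -0.003, -0.001,  0.001, -0.   ]), 'effort': array([ 0.0000e+00, -4.5893e+01,  2.0900e-01, -1.6574e+01, -6.1000e-02,
        2.1000e-02,  0.0000e+00]), 'ee_pos': array([0.229, 0.608, 0.302]), 'tcp_rot': array([-0.564, -3.09 ,  0.004]), 'force': array([ 0.2  , -0.246,  0.03 ]), 'wrist_torque': array([ 0.006, -0.015,  0.028]), 'grip_width': np.float64(0.093)} 0.0841
scene [0.82  0.674 0.717] [430.   0. 276.   0. 430. 210.   0.   0.   1.]
top [ 3.820e-01 -1.000e-03  1.187e+00] [477.   0. 288.   0. 477. 211.   0.   0.   1.]
```

View pics/scene0.png

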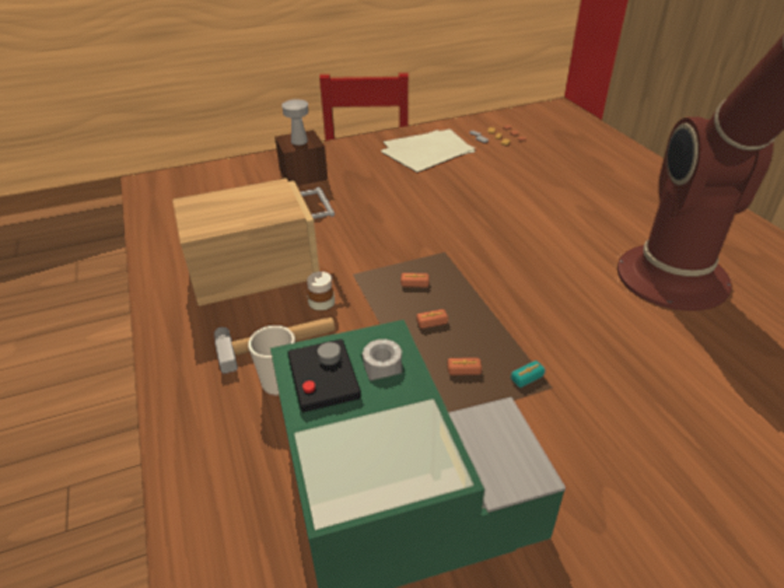

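View pics/top0.png

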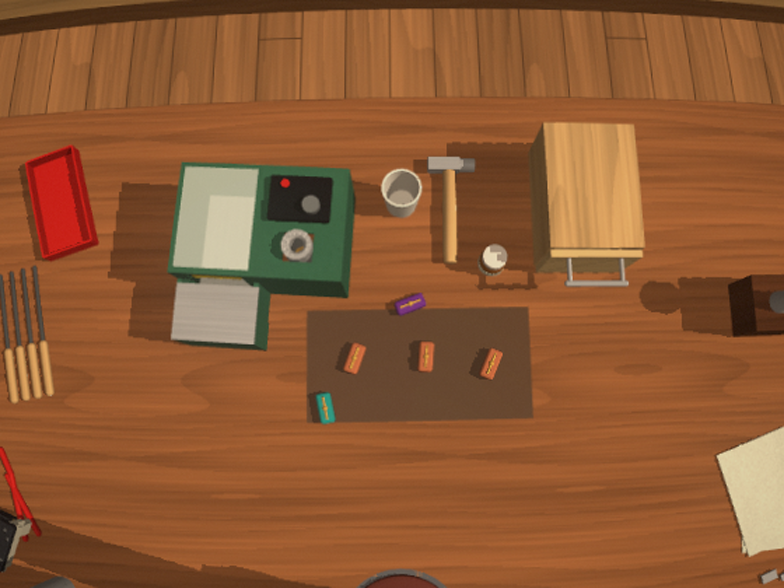

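Top view (1.4x) shows three copper castings at (355,358), (427,355) and (490,363). The look-alikes are turquoise at (325,408) and purple at (410,303). The well is at (297,244), the sill around (215,312) and the drawer handle around (598,284).

```bash
python3 - <<'E'
from h import *
from scipy.optimize import least_squares
c=cam('top'); im=cv2.imread('pics/raw_top0.png')
hsv=cv2.cvtColor(im,cv2.COLOR_BGR2HSV)
# castings
for nm,(px,py) in dict(A=(355,358),B=(427,355),C=(490,363),turq=(325,408),purp=(410,303)).items():
    x,y=int(px/1.4),int(py/1.4); r=hsv[y-22:y+22,x-22:x+22]; 
    m=((r[...,1]>130)&(r[...,2]>120)).astype(np.uint8)
    n,l,st,ce=cv2.connectedComponentsWithStats(m)
    k=1+np.argmin(np.hypot(*(ce[1:]-22).T)-st[1:,4]*.05); pts=np.argwhere(l==k)[:,::-1]+[x-22,y-22]
    P=ray(c,pts,0.012)[:,:2]; ctr=P.mean(0); w,v=np.linalg.eigh(np.cov(P.T)); a=v[:,1]
    print(nm,len(pts),np.round(ctr,4),'yaw',np.round(np.degrees(np.arctan2(a[1],a[0]))%180,1),'size',np.round(np.sqrt(12*w)*1000,1))
def fit(obj,pix,x0):
    pix=np.array(pix)/1.4; obj=np.array(obj,float)
    def W(q): 
        Rm=R.from_euler('z',q[2]).as_matrix(); return obj@Rm.T+[q[0],q[1],0]
    r=least_squares(lambda q:(proj(c,W(q))-pix).ravel(),x0,loss='soft_l1'); print(np.round(r.x,4),'resid',np.round((proj(c,W(r.x))-pix),1).tolist()); return r.x
print('polisher'); fit([[.196,.132,.156],[.196,-.150,.156],[.008,-.150,.156],[.060,-.077,.175],[-.095,.130,.110],[-.095,-.010,.110]],
 [(183,163),(353,169),(349,297),(297,243),(171,341),(265,347)],[.5,.3,0])
print('cabinet'); fit([[.22,.08,.14],[.22,-.08,.14],[0,.08,.14],[0,-.08,.14],[-.056,.045,.118],[-.056,-.045,.118]],
 [(544,124),(634,125),(553,249),(642,247),(570,284),(626,284)],[.6,-.4,0])
E
python3 - <<'E'
import cv2
im=cv2.imread('pics/raw_top0.png')
cv2.imwrite('pics/crop1.png',cv2.resize(im[110:310,110:390],None,fx=2.8,fy=2.8,interpolation=cv2.INTER_CUBIC))
E
```

```text
A 224 [0.4771 0.0735] yaw 159.3 size [25.8 52.2]
B 223 [ 0.4776 -0.0524] yaw 174.8 size [25.7 52.8]
C 208 [ 0.4627 -0.1669] yaw 155.6 size [24.2 52.7]
turq 943 [0.3756 0.1406] yaw 48.5 size [ 76.1 126.1]
purp 998 [ 0.6008 -0.0236] yaw 87.5 size [ 65.6 115.6]
polisher
[ 0.5862  0.2289 -0.0665] resid [[0.7, 0.5], [-0.4, 0.3], [-2.9, -10.4], [1.9, 1.7], [2.6, 0.1], [-5.2, -0.8]]
cabinet
[ 0.6373 -0.3365 -0.0041] resid [[-0.3, -0.5], [-0.0, -0.3], [-0.7, -0.3], [3.0, 0.7], [1.2, 0.4], [-1.3, -0.0]]
```

View pics/crop1.png

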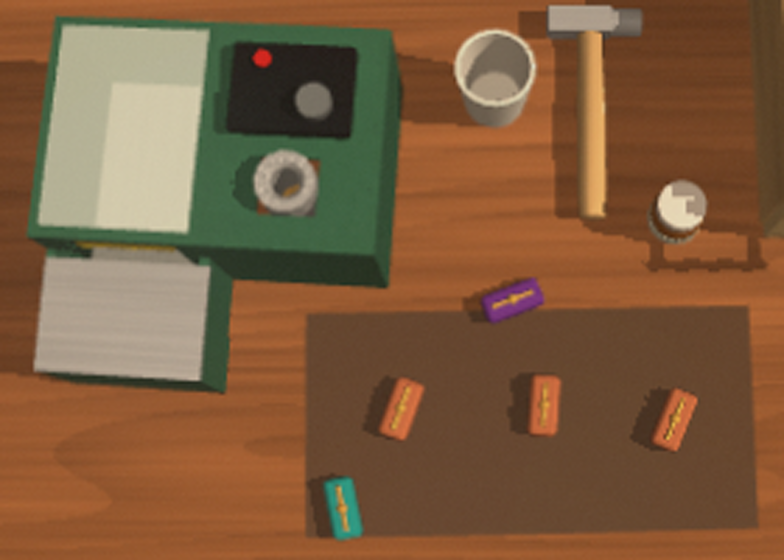

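The crop confirms the three copper bars with a brass ridge at (402,408), (544,404) and (675,419). Turquoise is at (343,508) and purple at (513,300). I'll refit the polisher from the crop's corners.

Run:
```python
from h import *
from scipy.optimize import least_squares
c=cam('top')
obj=np.array([[.196,.132,.156],[.196,-.150,.156],[.008,-.150,.156],[.008,.132,.156],[.060,-.077,.175],[-.095,.130,.110],[-.095,-.010,.110],[0,-.010,.110],[0,.13,.11]])
pix=110+np.array([(58,18),(392,32),(380,247),(36,234),(286,180),(34,371),(202,381),(211,264),(44,257)])/2.8
def W(q): return obj@R.from_euler('z',q[2]).as_matrix().T+[q[0],q[1],0]
r=least_squares(lambda q:(proj(c,W(q))-pix).ravel(),[.58,.23,0],loss='soft_l1')
q=r.x; print(np.round(q,4),np.round(proj(c,W(q))-pix,1).tolist())
Rm=R.from_euler('z',q[2]).as_matrix()
for n,p in dict(lip=[0,.06,.11],start=[-.07,.06,.11],well=[.06,-.077,.175]).items(): print(n,np.round(Rm@p+[q[0],q[1],0],4))
print('well by ray',ray(c,[pix[4]],.175).round(4))
```

```text
[ 0.5891  0.2331 -0.072 ] [[-0.5, -0.9], [0.4, -1.2], [-1.2, 2.6], [-2.6, 0.8], [0.2, -0.1], [0.7, -0.4], [-0.0, -0.3], [0.3, 0.6], [1.5, -0.0]]
lip [0.5934 0.2929 0.11  ]
start [0.5236 0.2979 0.11  ]
well [0.6434 0.1519 0.175 ]
well by ray [[0.6431 0.1523 0.175 ]]
```

Emit:
play_rows(translation=[[17, -38, 0], [17, -38, 0], [17, -38, 0], [17, -38, 0], [17, -38, 0], [17, -38, 0], [17, -38, 0], [17, -38, 0], [17, -38, 0], [17, -38, 0], [17, -38, 0], [17, -38, 0], [17, -38, 0], [17, -38, 0], [0, 0, -40], [0, 0, -40], [0, 0, -20], [0, 0, 0]], rot=[[0, 0, 0], [0, 0, 0], [0, 0, 0], [0, 0, 0], [0, 0, 0], [0, 0, 0], [0, 0, 0], [0, 0, 0], [0, 0, 0], [0, 0, 0], [0, 0, 0], [0, 0, 0], [0, 0, 0], [0, 0, 0], [0, 0, 0], [0, 0, 0], [0, 0, 0], [0, 0, 0]], claw=[0, 0, 0, 0, 0, 0, 0, 0, 0, 0, 0, 0, 0, 0, 0, 0, 0, 0], squeeze=25)

```text
clock: 2.35
ee_pos: [0.4664, 0.0759, 0.2013]
tcp_rot: [-0.563, -3.087, 0.003]
force: [0.2, -0.8, 0.5]
grip_width: 0.0463
```

```bash
cat >> h.py <<'E'
def jaw(s=None):
    s=s or sense(); m=R.from_rotvec(s['tcp_rot']).as_matrix(); return np.degrees(np.arctan2(m[1,1],m[0,1]))%180, m[:,2]
def copper(im,c):
    "copper bars: centre & yaw at casting height"
    hsv=cv2.cvtColor(im,cv2.COLOR_BGR2HSV); b=im.astype(int)
    m=((hsv[...,0]<14)&(hsv[...,1]>140)&(hsv[...,2]>150)).astype(np.uint8)
    m=cv2.morphologyEx(m,cv2.MORPH_CLOSE,np.ones((3,3),np.uint8))
    n,l,st,ce=cv2.connectedComponentsWithStats(m); out=[]
    for k in range(1,n):
        pts=np.argwhere(l==k)[:,::-1]
        if len(pts)<60: continue
        P=ray(c,pts,0.014)[:,:2]; w,v=np.linalg.eigh(np.cov(P.T)); sz=np.sqrt(12*w)*1000
        if sz[1]<70 and sz[0]<45: out.append((ce[k].round(0),P.mean(0).round(4),np.degrees(np.arctan2(v[1,1],v[0,1]))%180,sz.round(0)))
    return out
E
python3 - <<'E'
from h import *
s=sense(); print(s['ee_pos'].round(4),jaw(s),s['clock'],s['force'].round(1),s['grip_width'])
for o in copper(cv2.imread('pics/raw_top0.png'),cam('top')): print('top0',o)
snap('wrist','w1'); 
for o in copper(cv2.imread('pics/raw_w1.png'),cam('wrist',s)): print('wrist',o)
E
```

```text
[0.4664 0.0759 0.2013] (np.float64(69.32982653679493), array([-4.33833154e-03, -9.27524957e-04, -9.99990159e-01])) 2.35 [ 0.2 -0.8  0.5] 0.046279724890143696
top0 (array([129.,  64.]), array([1.0039, 0.4117]), np.float64(2.4419467021320997), array([26., 65.]))
top0 (array([362., 198.]), array([ 0.6168, -0.2005]), np.float64(96.48746158920848), array([20., 66.]))
top0 (array([253., 256.]), array([0.4767, 0.0735]), np.float64(160.086264253636), array([24., 52.]))
top0 (array([304., 254.]), array([ 0.4781, -0.0524]), np.float64(173.4887237002103), array([23., 52.]))
top0 (array([351., 260.]), array([ 0.4623, -0.1672]), np.float64(156.17259832003663), array([23., 54.]))
top0 (array([  2., 279.]), array([0.4199, 0.7358]), np.float64(5.149039727044055), array([15., 32.]))
wrist (array([ 32., 159.]), array([ 0.3468, -0.1073]), np.float64(91.0330755398722), array([ 3., 26.]))
wrist (array([274., 216.]), array([0.4742, 0.0774]), np.float64(162.96388953458708), array([34., 67.]))
wrist (array([427., 229.]), array([0.5382, 0.2093]), np.float64(92.67300632751255), array([ 4., 31.]))
wrist (array([157., 259.]), array([ 0.4755, -0.0454]), np.float64(173.62601930974432), array([31., 62.]))
wrist (array([ 54., 281.]), array([ 0.4615, -0.1567]), np.float64(158.6001122425882), array([24., 65.]))
wrist (array([ 56., 389.]), array([ 0.5855, -0.237 ]), np.float64(160.1617574464254), array([18., 67.]))
```

View pics/w1.png

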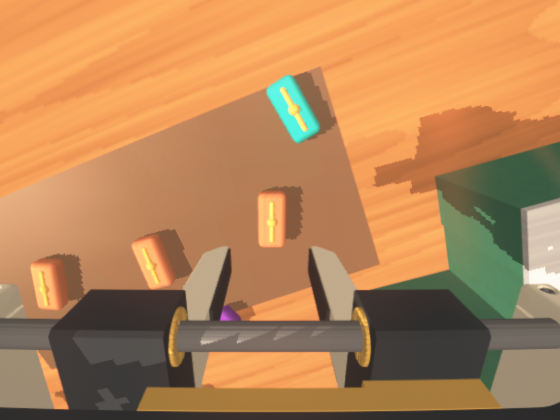

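The wrist view shows the casting at (272,218), centred between the fingers, with turquoise well clear at (293,108). Descending.

Emit:
play_rows(translation=[[0, 0, -35], [0, 0, -35], [0, 0, -28], [0, 0, -13], [0, 0, 0], [0, 0, 0], [0, 0, 0], [0, 0, 0], [0, 0, 0], [0, 0, 0]], rot=[[0, 0, 0], [0, 0, 0], [0, 0, 0], [0, 0, 0], [0, 0, 0], [0, 0, 0], [0, 0, 0], [0, 0, 0], [0, 0, 0], [0, 0, 0]], claw=[0, 0, 0, 0, 0, -1, -1, -1, -1, -1], squeeze=25)

```text
clock: 3.65
ee_pos: [0.468, 0.0764, 0.0926]
tcp_rot: [0.563, 3.089, 0.001]
force: [-0.3, -0.1, 6.9]
grip_width: 0.0257
```

Emit:
play_rows(translation=[[0, 0, 40], [0, 0, 40], [0, 0, 40], [0, 0, 40], [13.5, 31.2, 0], [13.5, 31.2, 0], [13.5, 31.2, 0], [13.5, 31.2, 0], [13.5, 31.2, 0], [13.5, 31.2, 0], [14, 31.2, 0], [0, 0, 0], [0, 0, -25], [0, 0, -10], [0, 0, 0], [0, 0, 0]], rot=[[0, 0, 0], [0, 0, 0], [0, 0, 0], [0, 0, 0], [0, 0, 0.0414], [0, 0, 0.0414], [0, 0, 0.0414], [0, 0, 0.0414], [0, 0, 0.0414], [0, 0, 0.0414], [0, 0, 0.0414], [0, 0, 0], [0, 0, 0], [0, 0, 0], [0, 0, 0], [0, 0, 0]], claw=[-1, -1, -1, -1, -1, -1, -1, -1, -1, -1, -1, -1, -1, -1, -1, -1])

```text
clock: 5.65
ee_pos: [0.5628, 0.2943, 0.2175]
tcp_rot: [0.112, 3.139, 0.001]
force: [0.8, -0.5, -1.8]
grip_width: 0.0257
```

Run:
```python
from h import *
s=sense(); print(s['ee_pos'].round(4),jaw(s)[0],s['force'].round(1),s['grip_width'])
snap('scene','s1',crop=(260,230,460,400),f=4)
```

```text
[0.5628 0.2943 0.2175] 85.9058424021997 [ 0.8 -0.5 -1.8] 0.02567550167435233
```

View pics/s1.png

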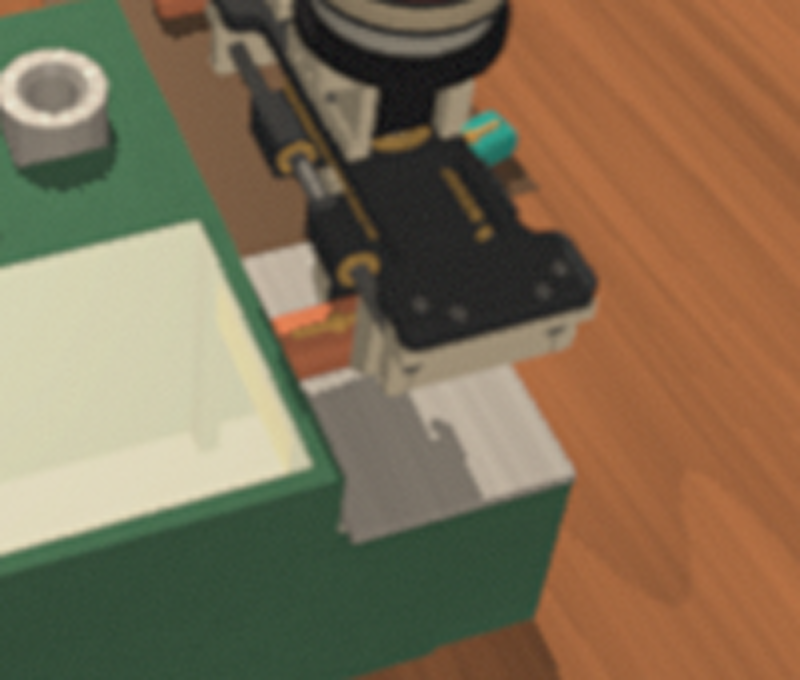

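The crop shows the copper casting held over the sill in front of the flap, around (315,325), and aligned. Now I'll set it down, release it, back off and push.

Emit:
play_rows(translation=[[0, 0, -10], [0, 0, -4], [0, 0, 0], [0, 0, 0], [0, 0, 0], [0, 0, 20], [0, 0, 20], [-22.5, 1.6, 0], [-22.5, 1.6, 0], [0, 0, 0], [0, 0, -20], [0, 0, -18], [0, 0, -6], [0, 0, 0], [0, 0, 0]], rot=[[0, 0, 0], [0, 0, 0], [0, 0, 0], [0, 0, 0], [0, 0, 0], [0, 0, 0], [0, 0, 0], [0, 0, 0], [0, 0, 0], [0, 0, 0], [0, 0, 0], [0, 0, 0], [0, 0, 0], [0, 0, 0], [0, 0, 0]], claw=[-1, -1, -1, -0.2, -0.2, -0.2, -0.2, -0.2, -0.8, -0.8, -0.8, -0.8, -0.8, -0.8, -0.8])

```text
clock: 7.58
ee_pos: [0.5181, 0.2979, 0.1994]
tcp_rot: [0.112, 3.138, 0.001]
force: [-0.9, -0.1, -0.2]
grip_width: 0.0089
```

Emit:
play_rows(translation=[[8, -0.6, 0], [8, -0.6, 0], [8, -0.6, 0], [8, -0.6, 0], [8, -0.6, 0], [8, -0.6, 0], [8, -0.6, 0], [8, -0.6, 0], [8, -0.6, 0], [2, 0, 0], [0, 0, 0], [0, 0, 0]], rot=[[0, 0, 0], [0, 0, 0], [0, 0, 0], [0, 0, 0], [0, 0, 0], [0, 0, 0], [0, 0, 0], [0, 0, 0], [0, 0, 0], [0, 0, 0], [0, 0, 0], [0, 0, 0]], claw=[-0.8, -0.8, -0.8, -0.8, -0.8, -0.8, -0.8, -0.8, -0.8, -0.8, -0.8, -0.8])

```text
clock: 9.07
ee_pos: [0.5912, 0.2925, 0.1988]
tcp_rot: [-0.111, -3.14, -0.0]
force: [-0.4, -0.4, -0.3]
grip_width: 0.0098
```

Run:
```python
from h import *
s=sense(); print(s['ee_pos'].round(4),s['force'].round(1))
snap('scene','s2',crop=(180,230,460,420),f=2.8)
snap('top','t1')
for o in copper(cv2.imread('pics/raw_t1.png'),cam('top')): print(o)
```

```text
[0.5912 0.2925 0.1988] [-0.4 -0.4 -0.3]
(array([  7., 134.]), array([0.8148, 0.7553]), np.float64(91.23378845992298), array([15., 50.]))
(array([304., 254.]), array([ 0.4781, -0.0523]), np.float64(174.50157036440424), array([24., 53.]))
(array([351., 259.]), array([ 0.4624, -0.167 ]), np.float64(156.68047188679094), array([23., 53.]))
(array([ 69., 332.]), array([0.2882, 0.5394]), np.float64(71.77972080639998), array([21., 39.]))
```

View pics/s2.png

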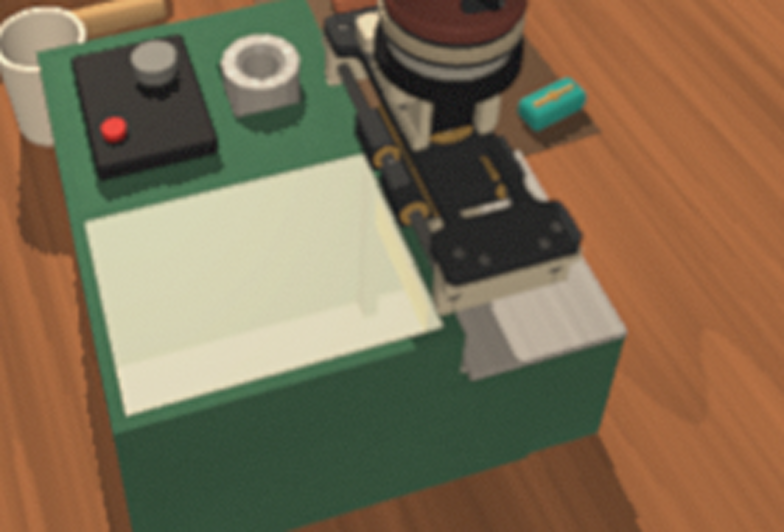

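Emit:
play_rows(translation=[[-10, 1, 25], [-10, 1, 25], [-10.3, -34.6, 0], [-10.3, -34.6, 0], [-10.3, -34.6, 0], [-10.3, -34.6, 0], [-10.3, -34.6, 0], [-10.3, -34.6, 0], [-10.3, -34.6, 0], [-10.3, -34.6, 0], [-10.3, -34.6, 0], [-10.3, -34.6, 0], [0, 0, -40], [0, 0, 0]], rot=[[0, 0, 0], [0, 0, 0], [0, 0, -0.0023], [0, 0, -0.0023], [0, 0, -0.0023], [0, 0, -0.0023], [0, 0, -0.0023], [0, 0, -0.0023], [0, 0, -0.0023], [0, 0, -0.0023], [0, 0, -0.0023], [0, 0, -0.0023], [0, 0, 0], [0, 0, 0]], claw=[-0.8, -0.8, 0, 0, 0, 0, 0, 0, 0, 0, 0, 0, 0, 0])

```text
clock: 10.92
ee_pos: [0.4668, -0.0517, 0.2073]
tcp_rot: [-0.148, -3.133, -0.0]
force: [-1.2, 0.1, 0.3]
grip_width: 0.0465
```

Run:
```python
from h import *
s=sense(); print(s['ee_pos'].round(4),jaw(s)[0])
snap('top','t2',crop=(110,100,390,310),f=2.8); snap('wrist','w2')
for n,f in (('top','t2'),('wrist','w2')):
  for o in copper(cv2.imread(f'pics/raw_{f}.png'),cam(n,s)): print(n,o)
```

```text
[ 0.4668 -0.0517  0.2073] 84.58946464766821
top (array([  8., 134.]), array([0.8148, 0.7548]), np.float64(91.12429270798138), array([14., 52.]))
wrist (array([503.,  82.]), array([0.374 , 0.1588]), np.float64(138.43927769331273), array([36., 50.]))
wrist (array([399.,  80.]), array([0.3645, 0.0686]), np.float64(89.8550261063868), array([ 1., 69.]))
wrist (array([156., 208.]), array([ 0.4576, -0.1587]), np.float64(159.87546037257832), array([29., 64.]))
wrist (array([273., 213.]), array([ 0.4725, -0.0489]), np.float64(178.27095742328825), array([33., 68.]))
wrist (array([ 15., 232.]), array([ 0.4687, -0.3048]), np.float64(96.84428426262353), array([ 5., 42.]))
wrist (array([ 13., 252.]), array([ 0.4897, -0.3143]), np.float64(89.91138406557455), array([ 4., 32.]))
wrist (array([ 31., 265.]), array([ 0.5054, -0.3003]), np.float64(90.2935668877813), array([ 2., 46.]))
wrist (array([ 16., 280.]), array([ 0.5213, -0.3226]), np.float64(90.49329668082851), array([ 4., 45.]))
wrist (array([ 44., 352.]), array([ 0.6134, -0.3223]), np.float64(93.37048162681607), array([ 6., 17.]))
```

View pics/t2.png

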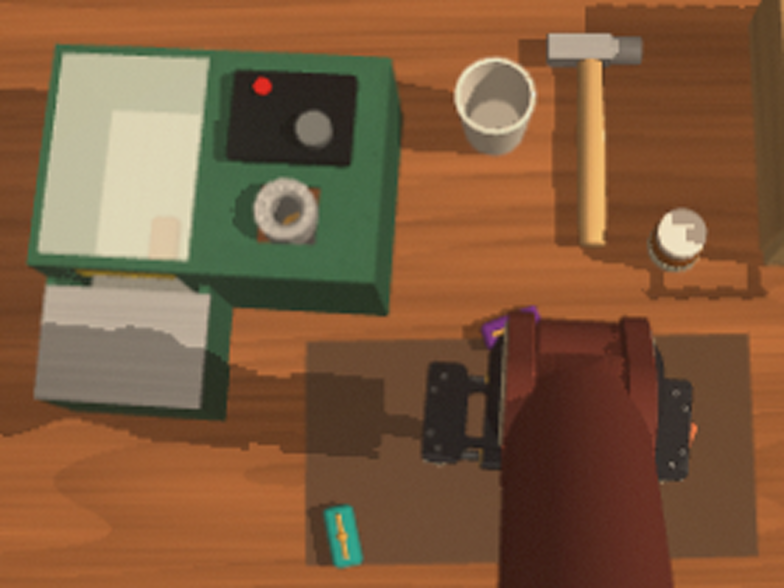

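Casting A is visible in the tub at (165,237) and the flap is shut. The wrist camera shows B centred at pixel (273,213). Next I'll grasp it, carry it and place it.

Emit:
play_rows(translation=[[0, 0, -38], [0, 0, -38], [0, 0, -30], [0, 0, -14], [0, 0, 0], [0, 0, 0], [0, 0, 0], [0, 0, 0], [0, 0, 0], [0, 0, 0]], rot=[[0, 0, 0], [0, 0, 0], [0, 0, 0], [0, 0, 0], [0, 0, 0], [0, 0, 0], [0, 0, 0], [0, 0, 0], [0, 0, 0], [0, 0, 0]], claw=[0, 0, 0, 0, 0, -1, -1, -1, -1, -1])

```text
clock: 12.28
ee_pos: [0.469, -0.0516, 0.0896]
tcp_rot: [0.147, 3.136, 0.0]
force: [-0.7, 1.4, 6.4]
grip_width: 0.0255
```

Emit:
play_rows(translation=[[0, 0, 40], [0, 0, 40], [0, 0, 40], [0, 0, 40], [9.5, 34.7, 0], [9.5, 34.7, 0], [9.5, 34.7, 0], [9.5, 34.7, 0], [9.5, 34.7, 0], [9.5, 34.7, 0], [9.5, 34.7, 0], [9.5, 34.7, 0], [9.5, 34.7, 0], [9, 34.7, 0], [0, 0, 0], [0, 0, -30], [0, 0, -12], [0, 0, -7], [0, 0, 0], [0, 0, 0]], rot=[[0, 0, 0], [0, 0, 0], [0, 0, 0], [0, 0, 0], [0, 0, 0.0023], [0, 0, 0.0023], [0, 0, 0.0023], [0, 0, 0.0023], [0, 0, 0.0023], [0, 0, 0.0023], [0, 0, 0.0023], [0, 0, 0.0023], [0, 0, 0.0023], [0, 0, 0.0023], [0, 0, 0], [0, 0, 0], [0, 0, 0], [0, 0, 0], [0, 0, 0], [0, 0, 0]], claw=[-1, -1, -1, -1, -1, -1, -1, -1, -1, -1, -1, -1, -1, -1, -1, -1, -1, -1, -1, -1])

```text
clock: 14.78
ee_pos: [0.5633, 0.2953, 0.2003]
tcp_rot: [0.112, 3.139, 0.001]
force: [-0.7, 0.6, -1.4]
grip_width: 0.0256
```

Good. Release, step back and push as before.

Emit:
play_rows(translation=[[0, 0, 0], [0, 0, 0], [0, 0, 20], [0, 0, 20], [-22.5, 1.6, 0], [-22.5, 1.6, 0], [0, 0, 0], [0, 0, -20], [0, 0, -17], [0, 0, -4], [0, 0, 0], [0, 0, 0]], rot=[[0, 0, 0], [0, 0, 0], [0, 0, 0], [0, 0, 0], [0, 0, 0], [0, 0, 0], [0, 0, 0], [0, 0, 0], [0, 0, 0], [0, 0, 0], [0, 0, 0], [0, 0, 0]], claw=[-0.2, -0.2, -0.2, -0.2, -0.2, -0.8, -0.8, -0.8, -0.8, -0.8, -0.8, -0.8])

```text
clock: 16.27
ee_pos: [0.5184, 0.2987, 0.1993]
tcp_rot: [0.112, 3.139, 0.001]
force: [-0.3, -0.3, 0.2]
grip_width: 0.0095
```

Emit:
play_rows(translation=[[8, -0.6, 0], [8, -0.6, 0], [8, -0.6, 0], [8, -0.6, 0], [8, -0.6, 0], [8, -0.6, 0], [8, -0.6, 0], [8, -0.6, 0], [8, -0.6, 0], [1, 0, 0], [0, 0, 0], [0, 0, 0], [-10, 1, 25], [-10, 1, 25]], rot=[[0, 0, 0], [0, 0, 0], [0, 0, 0], [0, 0, 0], [0, 0, 0], [0, 0, 0], [0, 0, 0], [0, 0, 0], [0, 0, 0], [0, 0, 0], [0, 0, 0], [0, 0, 0], [0, 0, 0], [0, 0, 0]], claw=[-0.8, -0.8, -0.8, -0.8, -0.8, -0.8, -0.8, -0.8, -0.8, -0.8, -0.8, -0.8, -0.8, -0.8])

```text
clock: 18.02
ee_pos: [0.5704, 0.2951, 0.2491]
tcp_rot: [-0.111, -3.139, 0.001]
force: [-0.1, -0.2, 0.0]
grip_width: 0.0097
```

Run:
```python
from h import *
s=sense(); print(s['ee_pos'].round(4),jaw(s)[0])
snap('top','t3')
for o in copper(cv2.imread('pics/raw_t3.png'),cam('top')): print(o)
```

```text
[0.5704 0.2951 0.2491] 85.94246717580008
(array([  7., 134.]), array([0.8147, 0.7554]), np.float64(90.43389644902052), array([14., 50.]))
(array([ 50., 187.]), array([0.6628, 0.6104]), np.float64(90.96939705779917), array([24., 61.]))
(array([351., 259.]), array([ 0.4624, -0.167 ]), np.float64(156.68047188679094), array([23., 53.]))
(array([ 43., 270.]), array([0.444, 0.617]), np.float64(89.3788869181804), array([24., 42.]))
```

Emit:
play_rows(translation=[[-9.8, -38.2, 0], [-9.8, -38.2, 0], [-9.8, -38.2, 0], [-9.8, -38.2, 0], [-9.8, -38.2, 0], [-9.8, -38.2, 0], [-9.8, -38.2, 0], [-9.8, -38.2, 0], [-9.8, -38.2, 0], [-9.8, -38.2, 0], [-9.8, -38.2, 0], [-9, -38.2, 0], [0, 0, -40], [0, 0, 0]], rot=[[0, 0, -0.0284], [0, 0, -0.0284], [0, 0, -0.0284], [0, 0, -0.0284], [0, 0, -0.0284], [0, 0, -0.0284], [0, 0, -0.0284], [0, 0, -0.0284], [0, 0, -0.0284], [0, 0, -0.0284], [0, 0, -0.0284], [0, 0, -0.0284], [0, 0, 0], [0, 0, 0]], claw=[0, 0, 0, 0, 0, 0, 0, 0, 0, 0, 0, 0, 0, 0])

```text
clock: 19.82
ee_pos: [0.4525, -0.163, 0.2068]
tcp_rot: [-0.642, -3.069, -0.001]
force: [0.5, -0.5, 0.8]
grip_width: 0.0465
```

Run:
```python
from h import *
s=sense(); print(s['ee_pos'].round(4),jaw(s)[0])
snap('wrist','w3')
for o in copper(cv2.imread('pics/raw_w3.png'),cam('wrist',s)): 
  if o[3][0]>20: print(o)
snap('top','t4',crop=(110,100,390,310),f=2.8)
```

```text
[ 0.4525 -0.163   0.2068] 66.37448306834344
(array([273., 213.]), array([ 0.4589, -0.1622]), np.float64(158.62785038103013), array([34., 65.]))
```

View pics/t4.png

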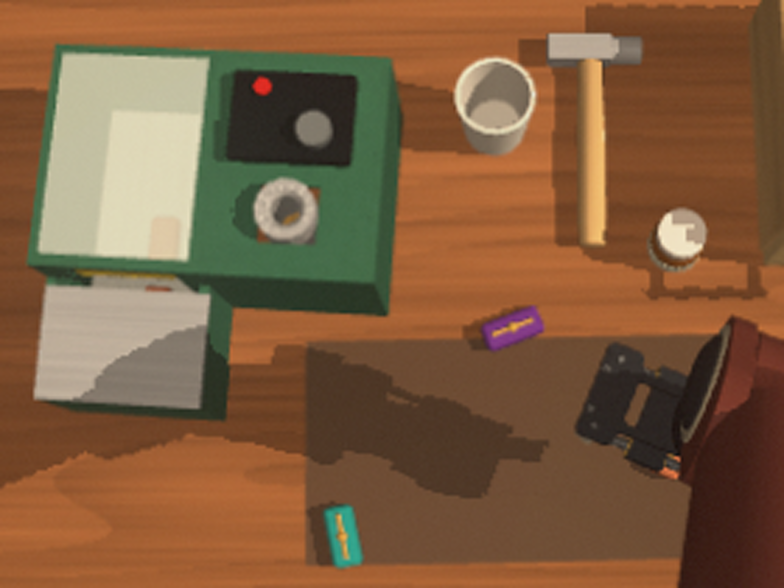

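Casting A is in the tub at (165,237). B's copper shows just behind the sill's inner edge at (158,288), seen through the gap, so I'll check it again later. C is centred in the wrist view.

Emit:
play_rows(translation=[[0, 0, -38], [0, 0, -38], [0, 0, -30], [0, 0, -14], [0, 0, 0], [0, 0, 0], [0, 0, 0], [0, 0, 0], [0, 0, 0], [0, 0, 0]], rot=[[0, 0, 0], [0, 0, 0], [0, 0, 0], [0, 0, 0], [0, 0, 0], [0, 0, 0], [0, 0, 0], [0, 0, 0], [0, 0, 0], [0, 0, 0]], claw=[0, 0, 0, 0, 0, -1, -1, -1, -1, -1])

```text
clock: 21.18
ee_pos: [0.4546, -0.1633, 0.0896]
tcp_rot: [0.642, 3.074, -0.0]
force: [0.4, -0.1, 6.3]
grip_width: 0.0257
```

Run:
```python
from h import *
c=cam('top'); im=cv2.imread('pics/raw_t4.png'); t2=cv2.imread('pics/raw_t2.png')
d=np.abs(im.astype(int)-t2).sum(2)[195:210,135:190]; y,x=np.where(d>60); print(x.min()+135,x.max()+135,y.min()+195,y.max()+195,len(x))
px=np.c_[x+135,y+195]
Rm=R.from_euler('z',-.072).as_matrix(); O=np.array([.5891,.2331,0])
for z in(.13,.11,.04,.015):
    P=(ray(c,px,z)-O)@Rm; print(z,P.min(0).round(3),P.max(0).round(3))
print('edge px',proj(c,[Rm@[0,.06,.11]+O,Rm@[.008,.06,.156]+O,Rm@[.008,.06,.11]+O]).round(1).tolist())
m=cv2.resize(im[190:215,140:185],None,fx=12,fy=12,interpolation=cv2.INTER_NEAREST); cv2.imwrite('pics/gap.png',m)
```

```text
162 171 202 203 18
0.13 [-0.002  0.02   0.13 ] [0.001 0.041 0.13 ]
0.11 [0.001 0.025 0.11 ] [0.005 0.046 0.11 ]
0.04 [0.014 0.043 0.04 ] [0.017 0.066 0.04 ]
0.015 [0.018 0.049 0.015] [0.022 0.072 0.015]
edge px [[156.1, 203.3], [151.1, 195.9], [156.5, 199.9]]
```

View pics/gap.png

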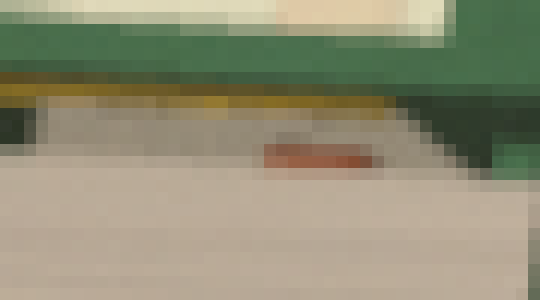

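The gap crop shows copper about 24 mm wide, centred at y=59 if it lies at tub-floor depth. That fits casting B lying in the tub and doesn't fit it sitting on the sill. On with C, placed further left.

Emit:
play_rows(translation=[[0, 0, 40], [0, 0, 40], [0, 0, 40], [0, 0, 40], [8.5, 37, 0], [8.5, 37, 0], [8.5, 37, 0], [8.5, 37, 0], [8.5, 37, 0], [8.5, 37, 0], [8.5, 37, 0], [8.5, 37, 0], [8.5, 37, 0], [8.5, 37, 0], [8.5, 37, 0], [8.5, 37, 0], [8.5, 37, 0], [0, 0, 0]], rot=[[0, 0, 0], [0, 0, 0], [0, 0, 0], [0, 0, 0], [0, 0, 0.0262], [0, 0, 0.0262], [0, 0, 0.0262], [0, 0, 0.0262], [0, 0, 0.0262], [0, 0, 0.0262], [0, 0, 0.0262], [0, 0, 0.0262], [0, 0, 0.0262], [0, 0, 0.0262], [0, 0, 0.0262], [0, 0, 0.0262], [0, 0, 0.0262], [0, 0, 0]], claw=[-1, -1, -1, -1, -1, -1, -1, -1, -1, -1, -1, -1, -1, -1, -1, -1, -1, -1])

```text
clock: 23.42
ee_pos: [0.5631, 0.3219, 0.2476]
tcp_rot: [-0.103, -3.138, -0.004]
force: [-0.9, 0.2, -1.8]
grip_width: 0.0258
```

Emit:
play_rows(translation=[[0, 0, -30], [0, 0, -12], [0, 0, -7], [0, 0, 0], [0, 0, 0], [0, 0, 0], [0, 0, 0], [0, 0, 20], [0, 0, 20], [-22.5, 1.6, 0], [-22.5, 1.6, 0], [0, 0, 0], [0, 0, -20], [0, 0, -17], [0, 0, -4], [0, 0, 0], [0, 0, 0]], rot=[[0, 0, 0], [0, 0, 0], [0, 0, 0], [0, 0, 0], [0, 0, 0], [0, 0, 0], [0, 0, 0], [0, 0, 0], [0, 0, 0], [0, 0, 0], [0, 0, 0], [0, 0, 0], [0, 0, 0], [0, 0, 0], [0, 0, 0], [0, 0, 0], [0, 0, 0]], claw=[-1, -1, -1, -1, -1, -0.2, -0.2, -0.2, -0.2, -0.2, -0.8, -0.8, -0.8, -0.8, -0.8, -0.8, -0.8])

```text
clock: 25.55
ee_pos: [0.5201, 0.3211, 0.1993]
tcp_rot: [0.112, 3.139, 0.001]
force: [1.4, -0.3, -0.0]
grip_width: 0.0092
```

Emit:
play_rows(translation=[[8, -0.6, 0], [8, -0.6, 0], [8, -0.6, 0], [8, -0.6, 0], [8, -0.6, 0], [8, -0.6, 0], [8, -0.6, 0], [8, -0.6, 0], [8, -0.6, 0], [1, 0, 0], [0, 0, 0], [0, 0, 0], [-20, 1, 25], [-20, 1, 25], [-25, -20, 0], [0, -35, 0], [0, -35, 0], [0, -35, 0], [0, -35, 0], [0, -35, 0]], rot=[[0, 0, 0], [0, 0, 0], [0, 0, 0], [0, 0, 0], [0, 0, 0], [0, 0, 0], [0, 0, 0], [0, 0, 0], [0, 0, 0], [0, 0, 0], [0, 0, 0], [0, 0, 0], [0, 0, 0], [0, 0, 0], [0, 0, 0], [0, 0, 0], [0, 0, 0], [0, 0, 0], [0, 0, 0], [0, 0, 0]], claw=[-0.8, -0.8, -0.8, -0.8, -0.8, -0.8, -0.8, -0.8, -0.8, -0.8, -0.8, -0.8, -0.8, -0.8, -0.8, -0.8, -0.8, -0.8, -0.8, -0.8])

```text
clock: 28.05
ee_pos: [0.5274, 0.1215, 0.249]
tcp_rot: [0.111, 3.139, 0.0]
force: [0.8, -0.0, -0.2]
grip_width: 0.0096
```

Run:
```python
from h import *
s=sense(); print(s['ee_pos'].round(4),jaw(s)[0],s['qpos'].round(2))
snap('top','t5'); im=cv2.imread('pics/raw_t5.png')
a=cv2.resize(im[100:260,110:270],None,fx=3.5,fy=3.5,interpolation=cv2.INTER_CUBIC)
snap('scene','s3'); b=cv2.resize(cv2.imread('pics/raw_s3.png')[250:420,190:420],(560*230//170//3,560//3)) 
cv2.imwrite('pics/chk.png',a)
```

```text
[0.5274 0.1215 0.249 ] 85.94836783451026 [-0.26  0.51 -0.01  1.81  0.01  0.82  1.23]
```

View pics/chk.png

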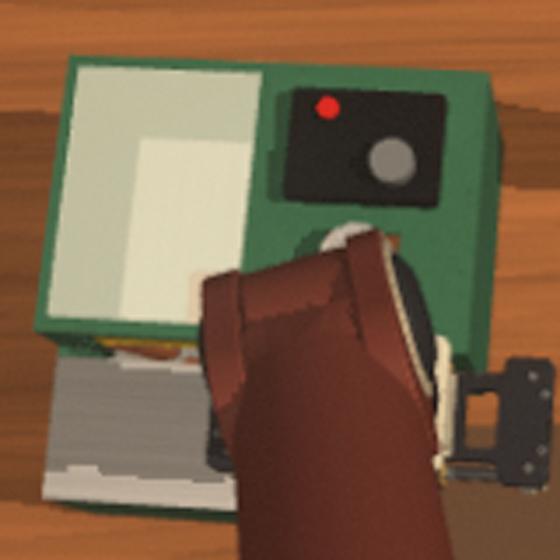

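Emit:
play_rows(translation=[[6.4, -38.1, 0], [6.4, -38.1, 0], [6.4, -38.1, 0], [6.4, -38.1, 0], [6.4, -38.1, 0], [6.4, -38.1, 0], [6.4, -38.1, 0], [6.4, -38.1, 0], [6.4, -38.1, 0], [6.4, -38.1, 0], [6.4, -38.1, 0], [6.4, -38.1, 0], [0, 0, -20], [0, 0, 0], [0, 0, 0]], rot=[[0, 0, 0.006], [0, 0, 0.006], [0, 0, 0.006], [0, 0, 0.006], [0, 0, 0.006], [0, 0, 0.006], [0, 0, 0.006], [0, 0, 0.006], [0, 0, 0.006], [0, 0, 0.006], [0, 0, 0.006], [0, 0, 0.006], [0, 0, 0], [0, 0, 0], [0, 0, 0]], claw=[-1, -1, -1, -1, -1, -1, -1, -1, -1, -1, -1, -1, -1, -1, -1])

```text
clock: 30.02
ee_pos: [0.6053, -0.3332, 0.2293]
tcp_rot: [-0.005, 3.141, 0.001]
force: [-0.3, 0.4, -0.1]
grip_width: 0.0006
```

Run:
```python
from h import *
s=sense(); print(s['ee_pos'].round(4),jaw(s)[0],s['qpos'].round(2))
c=cam('top'); snap('top','t6'); im=cv2.imread('pics/raw_t6.png')
Rm=R.from_euler('z',-.072).as_matrix(); O=np.array([.5891,.2331,0])
hsv=cv2.cvtColor(im,cv2.COLOR_BGR2HSV); r=hsv[190:215,130:185]
for (y0,y1) in((196,206),):
    sub=im[y0:y1,130:185].astype(int); m=(sub[...,2]-sub[...,1]>45)&(hsv[y0:y1,130:185,0]<14)
    y,x=np.where(m); print(len(x), sorted(set(zip((x+130).tolist(),(y+y0).tolist()))))
    if len(x):
        for z in(.12,.11,.04,.015): P=(ray(c,np.c_[x+130,y+y0],z)-O)@Rm; print(z,P.min(0).round(3),P.max(0).round(3))
g=cv2.resize(im[180:220,125:195],None,fx=8,fy=8,interpolation=cv2.INTER_CUBIC)
w=get_image('wrist')[:,:,::-1]; cv2.imwrite('pics/raw_w4.png',w)
cv2.imwrite('pics/w4.png',np.vstack([g[:,:560],w])[:600])
```

```text
[ 0.6053 -0.3332  0.2293] 90.16672878287146 [ 0.49  0.75 -0.03  1.38  0.02  1.02  2.03]
30 [(147, 199), (151, 199), (152, 199), (152, 200), (153, 199), (153, 200), (154, 199), (154, 200), (155, 199), (155, 200), (155, 201), (156, 199), (156, 200), (156, 201), (157, 200), (157, 201), (158, 200), (158, 201), (159, 200), (159, 201), (160, 200), (160, 201), (163, 203), (164, 203), (165, 203), (166, 203), (167, 203), (168, 203), (169, 203), (170, 203)]
0.12 [-0.     0.025  0.12 ] [0.008 0.08  0.12 ]
0.11 [0.002 0.027 0.11 ] [0.01  0.083 0.11 ]
0.04 [0.014 0.045 0.04 ] [0.023 0.104 0.04 ]
0.015 [0.018 0.052 0.015] [0.028 0.112 0.015]
```

View pics/w4.png

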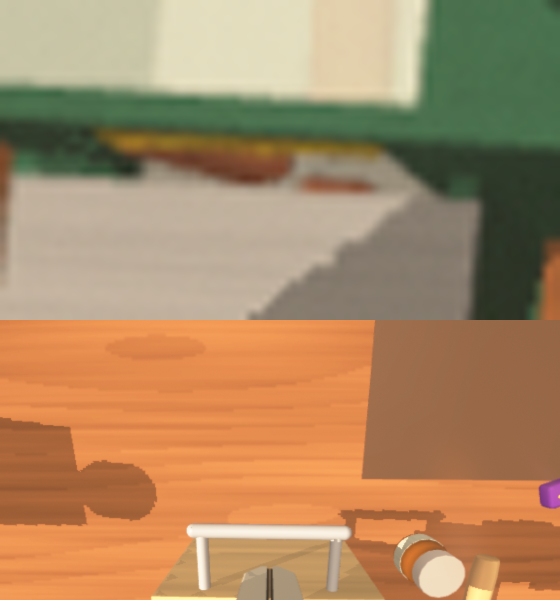

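Wrist view: the handle bar is at (270,530) with the closed fingertips (270,590) over the gap, so the approach is good. The top crop shows B, plus C darker and deeper behind the sill edge. I'll check C through the hood from the scene camera, beside the start picture.

Run:
```python
from h import *
snap('scene','s4'); 
a,b=[cv2.resize(cv2.imread(f'pics/raw_{n}.png')[285:385,205:375],None,fx=4,fy=3,interpolation=cv2.INTER_CUBIC) for n in('scene0','s4')]
cv2.imwrite('pics/cmp.png',np.vstack([a,b]))
```

```text
(no output)
```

View pics/cmp.png

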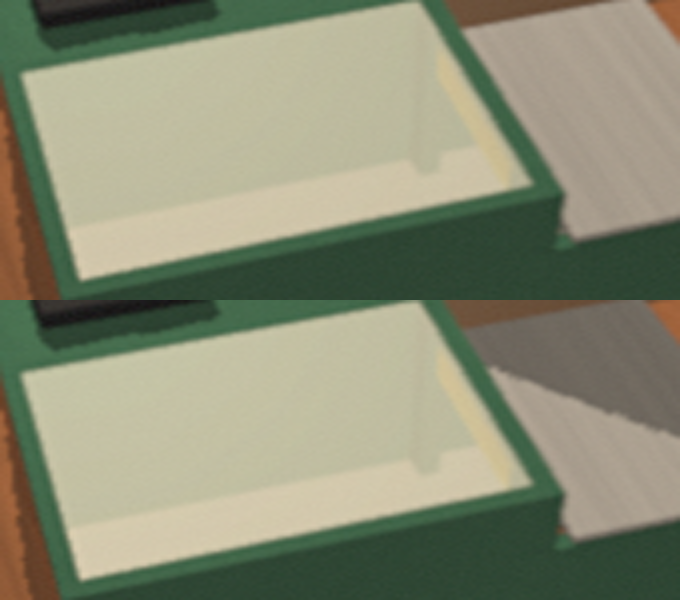

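The flap looks the same as in the start picture (yellow line from (440,370) to (510,480)) and nothing hangs in the opening, so all three castings are in the tub. Now the drawer: lower behind the bar and pull.

Emit:
play_rows(translation=[[0, 0, -20], [0, 0, -14], [0, 0, -7], [0, 0, 0], [-10, 0, 0], [-12, 0, 0], [-14, 0, 0], [-14, 0, 0], [-14, 0, 0], [-14, 0, 0], [-14, 0, 0], [-14, 0, 0], [-14, 0, 0], [-14, 0, 0], [-12, 0, 0], [-8, 0, 0], [0, 0, 0], [0, 0, 0]], rot=[[0, 0, 0], [0, 0, 0], [0, 0, 0], [0, 0, 0], [0, 0, 0], [0, 0, 0], [0, 0, 0], [0, 0, 0], [0, 0, 0], [0, 0, 0], [0, 0, 0], [0, 0, 0], [0, 0, 0], [0, 0, 0], [0, 0, 0], [0, 0, 0], [0, 0, 0], [0, 0, 0]], claw=[-1, -1, -1, -1, -1, -1, -1, -1, -1, -1, -1, -1, -1, -1, -1, -1, -1, -1])

```text
clock: 32.42
ee_pos: [0.45, -0.335, 0.1875]
tcp_rot: [0.001, -3.14, 0.0]
force: [0.2, -0.5, 0.3]
grip_width: 0.0005
```

Emit:
play_rows(translation=[[4, 0, 0], [0, 0, 35], [0, 0, 35], [0, 0, 35], [30, 0, 7], [30, 0, 0], [30, 0, 0], [15, -1, 0], [0, 0, 0], [0, 0, 0]], rot=[[0, 0, 0], [0, 0, 0], [0, 0, 0], [0, 0, 0], [0, 0, 0], [0, 0, 0], [0, 0, 0], [0, 0, 0], [0, 0, 0], [0, 0, 0]], claw=[-1, -1, -1, -1, 0, 0, 0, 0, 0, 0])

```text
clock: 33.67
ee_pos: [0.5588, -0.3359, 0.2995]
tcp_rot: [0.001, -3.14, 0.0]
force: [-1.2, -0.9, -0.5]
grip_width: 0.0467
```

Run:
```python
from h import *
s=sense(); print(s['ee_pos'].round(4),jaw(s)[0],s['qpos'].round(2))
c=cam('wrist',s); snap('wrist','w5'); snap('top','t7')
print('expected head px',proj(c,[[.5588,-.3365,.127]]).round(0))
ct=cam('top'); print('top expected',proj(ct,[[.5588,-.3365,.127],[.4375,-.336,.118]]).round(0))
```

```text
[ 0.5588 -0.3359  0.2995] 90.02388097987705 [ 0.53  0.62 -0.04  1.42  0.02  1.1   2.06]
expected head px [[268. 214.]]
top expected [[429. 212.]
 [431. 265.]]
```

View pics/w5.png

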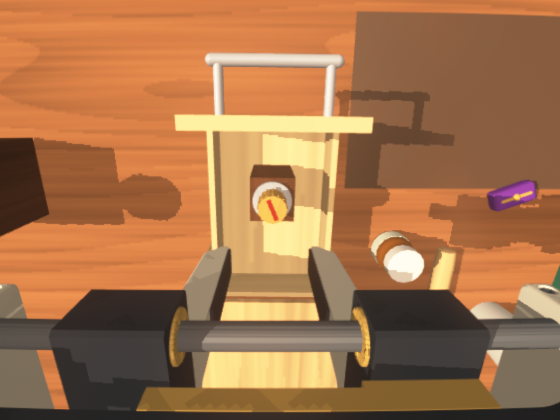

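The screw head with its red stripe is at (272,209), its collar around (272,200), with the drawer walls well clear.

Run:
```python
from h import *
s=sense(); c=cam('wrist',s); im=cv2.imread('pics/raw_w5.png'); hsv=cv2.cvtColor(im,cv2.COLOR_BGR2HSV)
sub=hsv[180:235,245:300]; m=(sub[...,1]>190)&(sub[...,2]>190)&(((sub[...,0]>14)&(sub[...,0]<32))|(sub[...,0]<7)|(sub[...,0]>172))
y,x=np.where(m); px=np.c_[x+245,y+180]; print(len(px)); (cx,cy),r=cv2.minEnclosingCircle(px.astype(np.float32)); print(cx,cy,r)
P=ray(c,[[cx,cy],[272.5,208.5],[267,203],[277,219]],.127); print(P.round(4)); d=P[3]-P[2]; print('stripe yaw',np.degrees(np.arctan2(d[1],d[0]))%180)
```

```text
65
272.0 210.0 10.295730590820312
[[ 0.5555 -0.3336  0.127 ]
 [ 0.5542 -0.3332  0.127 ]
 [ 0.5491 -0.338   0.127 ]
 [ 0.5639 -0.3292  0.127 ]]
stripe yaw 30.916195461373732
```

Emit:
play_rows(translation=[[-2, 1, 0], [0, 0, -40], [0, 0, -40], [0, 0, -20], [0, 0, -11], [0, 0, 0], [0, 0, 0], [0, 0, 0], [0, 0, 0], [0, 0, 0], [0, 0, 0]], rot=[[0, 0, 0], [0, 0, 0], [0, 0, 0], [0, 0, 0], [0, 0, 0], [0, 0, 0], [0, 0, 0], [0, 0, 0], [0, 0, 0], [0, 0, 0], [0, 0, 0]], claw=[0, 0, 0, 0, 0, 0, 0, -1, -1, -1, -1], squeeze=15)

```text
clock: 35.15
ee_pos: [0.5576, -0.3344, 0.1892]
tcp_rot: [-0.002, 3.141, 0.0]
force: [-0.9, 0.8, 2.4]
grip_width: 0.0255
```

Emit:
play_rows(translation=[[0, 0, 0], [0, 0, 0], [0, 0, 0], [0, 0, 0], [0, 0, 0], [0, 0, 0], [0, 0, 0], [0, 0, 0], [0, 0, 0], [0, 0, 0], [0, 0, 0], [0, 0, 0], [0, 0, 0], [0, 0, 0], [0, 0, 0], [0, 0, 0], [0, 0, 0]], rot=[[0, 0, 0], [0, 0, 0], [0, 0, -0.1571], [0, 0, -0.1571], [0, 0, -0.1571], [0, 0, -0.1571], [0, 0, -0.1571], [0, 0, -0.1571], [0, 0, -0.1571], [0, 0, -0.1571], [0, 0, -0.1571], [0, 0, -0.1571], [0, 0, 0], [0, 0, 0], [0, 0, 0], [0, 0, 0], [0, 0, 0]], claw=[-0.2, -0.2, -0.2, -0.2, -0.2, -0.2, -0.2, -0.2, -0.2, -0.2, -0.2, -0.2, -0.2, -1, -1, -1, -1], squeeze=15)

```text
clock: 37.28
ee_pos: [0.5569, -0.3347, 0.1886]
tcp_rot: [-2.22, -2.221, 0.001]
force: [-1.4, 0.4, -0.4]
grip_width: 0.0256
```

Emit:
play_rows(translation=[[0, 0, 10], [0, 0, 20], [0, 0, 30], [0, 0, 30], [0, 0, 30], [0, 0, 30], [0, 0, 30], [0, 0, 0], [0, 0, 0]], rot=[[0, 0, 0], [0, 0, 0], [0, 0, 0], [0, 0, 0], [0, 0, 0], [0, 0, 0], [0, 0, 0], [0, 0, 0], [0, 0, 0]], claw=[-1, -1, -1, -1, -1, -1, -1, -1, -1], squeeze=20)

```text
clock: 38.4
ee_pos: [0.5572, -0.3341, 0.3676]
tcp_rot: [-2.219, -2.221, -0.0]
force: [-0.1, 0.4, -2.1]
grip_width: 0.0253
```

Run:
```python
from h import *
s=sense(); print(s['ee_pos'].round(4),jaw(s),s['qpos'].round(3),s['force'].round(2),s['wrist_torque'].round(3))
snap('scene','s5'); 
cv2.imwrite('pics/s5c.png',cv2.resize(cv2.imread('pics/raw_s5.png')[60:240,90:330],None,fx=3,fy=3,interpolation=cv2.INTER_CUBIC))
```

```text
[ 0.5572 -0.3341  0.3676] (np.float64(0.05224815466460197), array([-0.00133748,  0.00139117, -0.99999814])) [ 0.253  0.601  0.47   1.331 -0.271  1.274  0.732] [-0.13  0.44 -2.15] [-0.074  0.102 -0.02 ]
```

View pics/s5c.png

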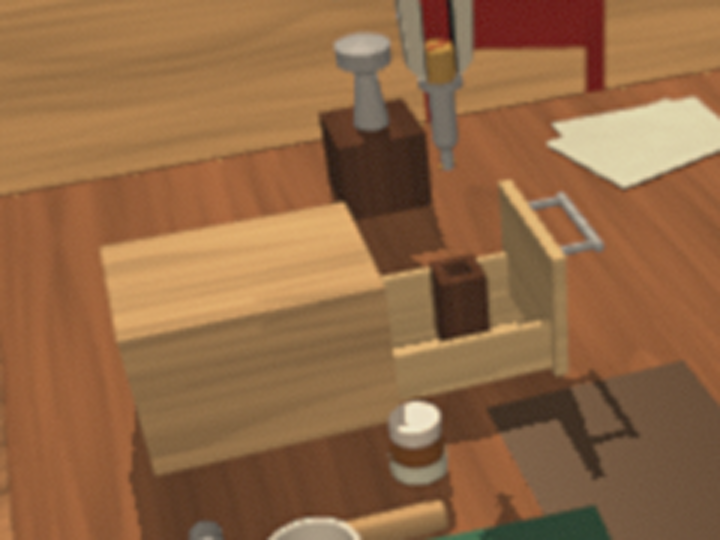

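Scene crop: the screw hangs upright in the fingers at (440,100), the block is empty at (460,270) and the jar is untouched at (418,440). Moving to the well.

Emit:
play_rows(translation=[[0, 0, 15], [0, 0, 15], [6.65, 37.4, 0], [6.65, 37.4, 0], [6.65, 37.4, 0], [6.65, 37.4, 0], [6.65, 37.4, 0], [6.65, 37.4, 0], [6.65, 37.4, 0], [6.65, 37.4, 0], [6.65, 37.4, 0], [6.65, 37.4, 0], [6.65, 37.4, 0], [6.65, 37.4, 0], [6.65, 37.4, 0], [0, 0, 0], [0, 0, 0]], rot=[[0, 0, 0], [0, 0, 0], [0, 0, 0.14], [0, 0, 0.14], [0, 0, 0.14], [0, 0, 0.14], [0, 0, 0.14], [0, 0, 0.14], [0, 0, 0.14], [0, 0, 0.14], [0, 0, 0.14], [0, 0, 0.14], [0, 0, 0.14], [0, 0, 0.14], [0, 0, 0.14], [0, 0, 0], [0, 0, 0]], claw=[-1, -1, -1, -1, -1, -1, -1, -1, -1, -1, -1, -1, -1, -1, -1, -1, -1], squeeze=20)

```text
clock: 40.58
ee_pos: [0.6442, 0.1502, 0.3993]
tcp_rot: [-0.388, 3.117, -0.003]
force: [-0.5, -0.8, -1.7]
grip_width: 0.0259
```

Run:
```python
from h import *
s=sense(); print(s['ee_pos'].round(4),jaw(s),s['qpos'].round(3),s['force'].round(2),s['grip_width'])
```

```text
[0.6442 0.1502 0.3993] (np.float64(104.18936369826638), array([ 9.73588451e-04, -1.74354444e-03, -9.99998006e-01])) [-0.254  0.573 -0.017  1.225  0.011  1.343  1.548] [-0.5  -0.8  -1.71] 0.02592620548283291
```

Emit:
play_rows(translation=[[0, 1, 0], [0, 0, 0], [0, 0, 0], [0, 0, 0], [0, 0, 0], [0, 0, 0], [0, 0, 0], [0, 0, 0], [0, 0, -20], [0, 0, -15], [0, 0, 0], [0, 0, 0]], rot=[[0, 0, 0.15], [0, 0, 0.15], [0, 0, 0.15], [0, 0, 0.15], [0, 0, 0.15], [0, 0, 0.15], [0, 0, 0.15], [0, 0, 0], [0, 0, 0], [0, 0, 0], [0, 0, 0], [0, 0, 0]], claw=[-1, -1, -1, -1, -1, -1, -1, -1, -1, -1, -1, -1], squeeze=12)

```text
clock: 42.08
ee_pos: [0.6442, 0.1525, 0.3643]
tcp_rot: [-1.899, 2.501, -0.001]
force: [0.2, -0.8, -1.0]
grip_width: 0.0259
```

Run:
```python
from h import *
s=sense(); print(s['ee_pos'].round(4),jaw(s)[0],s['qpos'].round(3),s['force'].round(2),s['grip_width'])
c=cam('scene'); P=s['ee_pos']
snap('scene','s6')
a=cv2.imread('pics/raw_s6.png')[180:290,220:330]; b=cv2.imread('pics/raw_scene0.png')[180:290,220:330]
for im in (a,b):
    pass
ov=a.copy()
print('mouth',proj(c,[[.6434,.1519,.175]])-[220,180],'tip',proj(c,[[P[0],P[1],P[2]-.1726]])-[220,180],'collar',proj(c,[[P[0],P[1],P[2]-.0946]])-[220,180])
cv2.imwrite('pics/s6c.png',np.hstack([cv2.resize(x,None,fx=3.6,fy=3.6,interpolation=cv2.INTER_CUBIC) for x in(a,b)]))
```

```text
[0.6442 0.1525 0.3643] 164.4232999469262 [-0.119  0.604 -0.273  1.283  0.161  1.275  2.477] [ 0.22 -0.77 -0.97] 0.025873864717736506
mouth [[51.54609212 70.46513527]] tip [[50.99674794 64.00360983]] collar [[49.6804752  29.70048494]]
```

View pics/s6c.png

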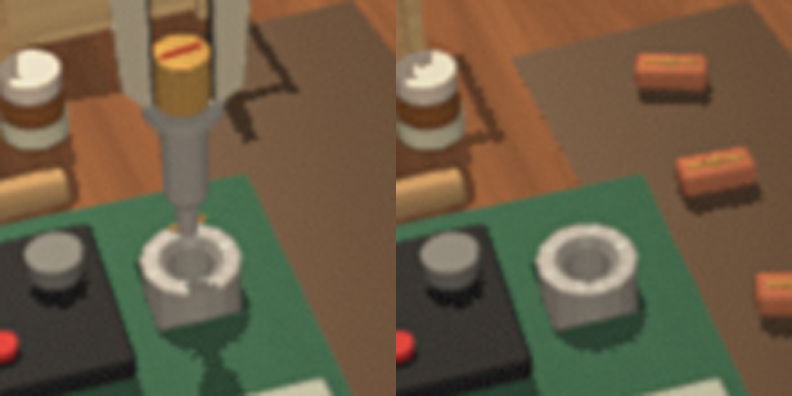

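The screw tip at (188,238) stands right over the well mouth at (191,260). Its offset matches the prediction to under 1 mm. Lowering gently.

Emit:
play_rows(translation=[[-0.5, -0.5, -5], [0, 0, -5], [0, 0, -5], [0, 0, -5], [0, 0, -5], [0, 0, -5], [0, 0, -5], [0, 0, -5], [0, 0, -5], [0, 0, -5], [0, 0, 0]], rot=[[0, 0, 0], [0, 0, 0], [0, 0, 0], [0, 0, 0], [0, 0, 0], [0, 0, 0], [0, 0, 0], [0, 0, 0], [0, 0, 0], [0, 0, 0], [0, 0, 0]], claw=[-1, -1, -1, -1, -1, -1, -1, -1, -1, -1, -1], squeeze=8)

```text
clock: 43.5
ee_pos: [0.6433, 0.1524, 0.3133]
tcp_rot: [-1.901, 2.501, 0.001]
force: [0.2, 0.1, -2.3]
grip_width: 0.0256
```

Emit:
play_rows(translation=[[0, 0, -4], [0, 0, -4], [0, 0, -4], [0, 0, -4], [0, 0, -4], [0, 0, -3], [0, 0, -2], [0, 0, 0], [0, 0, 0]], rot=[[0, 0, 0], [0, 0, 0], [0, 0, 0], [0, 0, 0], [0, 0, 0], [0, 0, 0], [0, 0, 0], [0, 0, 0], [0, 0, 0]], claw=[-1, -1, -1, -1, -1, -1, -1, -1, -1], squeeze=8)

```text
clock: 44.62
ee_pos: [0.6433, 0.1519, 0.2885]
tcp_rot: [1.901, -2.501, 0.0]
force: [0.4, 2.8, -1.2]
grip_width: 0.0255
```

Emit:
play_rows(translation=[[0, 0, -1.5], [0, 0, -1.5], [0, 0, -1.5], [0, 0, -1.5], [0, 0, 0]], rot=[[0, 0, 0], [0, 0, 0], [0, 0, 0], [0, 0, 0], [0, 0, 0]], claw=[-1, -1, -1, -1, -1], squeeze=8)

```text
clock: 45.25
ee_pos: [0.6434, 0.1521, 0.2827]
tcp_rot: [-1.901, 2.501, -0.0]
force: [-0.1, 0.7, -0.8]
grip_width: 0.0257
```

Emit:
play_rows(translation=[[0, 0, -1.5], [0, 0, -1.5], [0, 0, -1], [0, 0, 0]], rot=[[0, 0, 0], [0, 0, 0], [0, 0, 0], [0, 0, 0]], claw=[-1, -1, -1, -1], squeeze=8)

```text
clock: 45.75
ee_pos: [0.6439, 0.1521, 0.2812]
tcp_rot: [-1.899, 2.499, -0.002]
force: [-1.9, 0.6, 7.4]
grip_width: 0.0254
```

Contact came with the collar about 11.6 mm above the rim, inside the expected 6–15. Now turning clockwise while following it down.

Emit:
play_rows(translation=[[0, 0, 0], [0, 0, 0], [0, 0, -0.4], [0, 0, -0.4], [0, 0, -0.4], [0, 0, -0.4], [0, 0, -0.4], [0, 0, -0.4], [0, 0, -0.4], [0, 0, -0.4], [0, 0, 0]], rot=[[0, 0, 0], [0, 0, 0], [0, 0, -0.15], [0, 0, -0.15], [0, 0, -0.15], [0, 0, -0.15], [0, 0, -0.15], [0, 0, -0.15], [0, 0, -0.15], [0, 0, -0.15], [0, 0, 0]], claw=[-0.6, -0.6, -1, -1, -1, -1, -1, -1, -1, -1, -1], squeeze=10)

```text
clock: 47.12
ee_pos: [0.6447, 0.1512, 0.2787]
tcp_rot: [-0.154, 3.132, -0.002]
force: [-0.3, -0.6, 9.5]
grip_width: 0.0268
```

Run:
```python
from h import *
s=sense(); print(s['ee_pos'].round(4),jaw(s)[0],s['qpos'].round(3),s['force'].round(2),s['wrist_torque'].round(3),s['grip_width'])
```

```text
[0.6447 0.1512 0.2787] 95.62994431400436 [-0.298  0.654  0.06   1.421 -0.039  1.062  1.438] [-0.27 -0.63  9.5 ] [0.112 0.184 0.046] 0.026784894470383777
```

```bash
cat >> h.py <<'E'
def stripe(im):
    c=cam('scene'); y0,x0=150,230; a=im[y0:300,x0:320]; h=cv2.cvtColor(a,cv2.COLOR_BGR2HSV)
    m=(((h[...,0]<6)|(h[...,0]>174))&(h[...,1]>170)&(h[...,2]>110)).astype(np.uint8)
    y,x=np.where(m); 
    if len(x)<4: return len(x)
    p=np.array([x.mean()+x0,y.mean()+y0]); 
    if True:
        n,l,st,ce=cv2.connectedComponentsWithStats(m); k=1+np.argmax(st[1:,4]); y,x=np.where(l==k); p=ce[k]+[x0,y0]
    zz=np.linspace(.18,.33,301); q=proj(c,np.c_[np.full(301,.6436),np.full(301,.152),zz])
    i=np.argmin(np.hypot(*(q-p).T)); P=ray(c,np.c_[x+x0,y+y0],zz[i])[:,:2]; w,v=np.linalg.eigh(np.cov(P.T))
    return len(x),p.round(1),'head top z',zz[i].round(4),'miss px',np.hypot(*(q-p).T).min().round(1),'yaw',(np.degrees(np.arctan2(v[1,1],v[0,1]))%180).round(0),'collar',((zz[i]-.033-.175)*1e3).round(1)
E
python3 - <<'E'
from h import *
print('s6',stripe(cv2.imread('pics/raw_s6.png')),'true head top',.3643-.0946+.033)
snap('scene','s7'); print(stripe(cv2.imread('pics/raw_s7.png')))
E
```

```text
s6 0 true head top 0.30269999999999997
0
```

Run:
```python
from h import *
for n,(X,Y) in dict(s6=(270,194),s7=(270,200)).items():
    im=cv2.imread(f'pics/raw_{n}.png'); h=cv2.cvtColor(im,cv2.COLOR_BGR2HSV)
    print(n); 
    m=((h[...,0]<9)|(h[...,0]>172))&(h[...,1]>120)&(h[...,2]>80)
    y,x=np.where(m[170:250,240:300]); print(list(zip((x+240).tolist(),(y+170).tolist()))[:60])
    m=(h[...,0]>12)&(h[...,0]<26)&(h[...,1]>120)&(h[...,2]>90); y,x=np.where(m[180:255,258:284]); 
    print('brass rows',np.bincount(y+180)[180:].tolist())
print(cv2.cvtColor(cv2.imread('pics/raw_s6.png'),cv2.COLOR_BGR2HSV)[191:197,264:278].tolist()[2:4])
```

```text
s6
[(274, 192), (271, 193), (272, 193), (273, 193), (268, 194), (269, 194), (270, 194), (266, 195), (267, 195)]
brass rows [0, 1, 3, 8, 10, 5, 0, 0, 0, 11, 13, 14, 12, 11, 10, 13, 15, 15, 15, 15, 16, 16, 16, 16, 16, 16, 16, 15, 15, 13, 11, 8, 0, 0, 0, 0, 0, 0, 0, 0, 0, 0, 0, 0, 0, 0, 0, 0, 0, 0, 0, 0, 0, 2, 0, 0, 0, 0, 0, 0, 2, 0, 0, 1]
s7
[]
brass rows [0, 0, 0, 0, 0, 0, 1, 4, 5, 9, 7, 0, 0, 0, 0, 0, 0, 0, 1, 0, 0, 0, 1, 1, 1, 0, 0, 1, 2, 1, 0, 0, 0, 0, 0, 4, 6, 4, 3, 2, 3, 3, 2, 0, 0, 1, 1, 1, 0, 2, 3, 2, 2, 4, 4, 4, 4, 4, 4, 4, 4, 4, 4, 4, 3, 3, 2]
[[[19, 161, 231], [18, 163, 227], [18, 164, 223], [17, 166, 220], [14, 173, 211], [11, 178, 198], [9, 181, 187], [7, 187, 183], [6, 187, 177], [8, 183, 173], [10, 183, 184], [13, 175, 192], [16, 166, 207], [18, 166, 186]], [[17, 164, 228], [14, 172, 218], [11, 179, 205], [10, 182, 193], [8, 187, 185], [6, 187, 177], [8, 184, 176], [10, 182, 185], [12, 176, 187], [15, 169, 199], [16, 167, 212], [17, 165, 215], [17, 164, 219], [18, 167, 196]]]
```

Emit:
play_rows(translation=[[0, 0, -0.4], [0, 0, -0.4], [0, 0, -0.4], [0, 0, -0.4], [0, 0, 0]], rot=[[0, 0, -0.15], [0, 0, -0.15], [0, 0, -0.15], [0, 0, -0.15], [0, 0, 0]], claw=[-1, -1, -1, -1, -1], squeeze=10)

```text
clock: 47.8
ee_pos: [0.6454, 0.1489, 0.2774]
tcp_rot: [0.78, 3.035, -0.004]
force: [0.1, -3.3, 9.1]
grip_width: 0.027
```

Emit:
play_rows(translation=[[0, 0, -0.4], [0, 0, -0.4], [0, 0, -0.4], [0, 0, -0.4], [0, 0, 0]], rot=[[0, 0, -0.15], [0, 0, -0.15], [0, 0, -0.15], [0, 0, -0.15], [0, 0, 0]], claw=[-1, -1, -1, -1, -1], squeeze=10)

```text
clock: 48.42
ee_pos: [0.6443, 0.1481, 0.2767]
tcp_rot: [1.643, 2.67, -0.003]
force: [-4.3, -3.9, 14.7]
grip_width: 0.0265
```

```bash
sed -i 's/(((h\[...,0\]<6)|(h\[...,0\]>174))&(h\[...,1\]>170)&(h\[...,2\]>110))/(((h[...,0]<10)|(h[...,0]>172))\&(h[...,1]>150)\&(h[...,2]>80))/' h.py
python3 - <<'E'
from h import *
print('s6',stripe(cv2.imread('pics/raw_s6.png')),'true head top',.3643-.0946+.033)
s=sense(); print(s['ee_pos'].round(4),jaw(s)[0],s['qpos'].round(3),s['force'].round(2),s['wrist_torque'].round(3))
snap('scene','s8'); print(stripe(cv2.imread('pics/raw_s8.png')))
E
```

```text
s6 (12, array([270. , 193.6]), 'head top z', np.float64(0.3025), 'miss px', np.float64(0.7), 'yaw', np.float64(7.0), 'collar', np.float64(94.5)) true head top 0.30269999999999997
[0.6443 0.1481 0.2767] 26.795844834938592 [-0.474  0.68   0.389  1.433 -0.268  1.079  0.43 ] [-4.32 -3.86 14.72] [-0.69   0.827  0.129]
(10, array([272.6, 231.5]), 'head top z', np.float64(0.2205), 'miss px', np.float64(1.9), 'yaw', np.float64(172.0), 'collar', np.float64(12.5))
```

Emit:
play_rows(translation=[[0, 0, 0], [0, 0, 4], [0, 0, 0], [0, 0, 0], [0, 0, 0], [0, 0, 0], [0, 0, 0], [0, 0, 0], [0, 0, 0], [0, 0, 0], [0, 0, 0], [0, 0, 0], [0, 0, 0], [0, 0, 0], [0, 0, 0], [0, 0, 0], [0, 0, 0], [0, 0, 0], [0, 0, 0], [0, 0, 0]], rot=[[0, 0, 0], [0, 0, 0], [0, 0, 0.15], [0, 0, 0.15], [0, 0, 0.15], [0, 0, 0.15], [0, 0, 0.15], [0, 0, 0.15], [0, 0, 0.15], [0, 0, 0.15], [0, 0, 0.15], [0, 0, 0.15], [0, 0, 0.15], [0, 0, 0.15], [0, 0, 0.15], [0, 0, 0.15], [0, 0, 0.15], [0, 0, 0.15], [0, 0, 0], [0, 0, 0]], claw=[-0.3, -0.3, -0.3, -0.3, -0.3, -0.3, -0.3, -0.3, -0.3, -0.3, -0.3, -0.3, -0.3, -0.3, -0.3, -0.3, -0.3, -0.3, -0.3, -0.3])

```text
clock: 50.98
ee_pos: [0.644, 0.1518, 0.2768]
tcp_rot: [-1.897, 2.502, -0.002]
force: [1.5, 0.1, 3.4]
grip_width: 0.0329
```

Run:
```python
from h import *
s=sense(); print(s['ee_pos'].round(4),jaw(s),s['qpos'].round(3),s['force'].round(2),s['wrist_torque'].round(3))
snap('scene','s9'); print(stripe(cv2.imread('pics/raw_s9.png')))
```

```text
[0.644  0.1518 0.2768] (np.float64(164.33858889466035), array([ 1.93696448e-03, -2.22144696e-04, -9.99998099e-01])) [-0.119  0.668 -0.264  1.416  0.185  1.08   2.453] [1.53 0.08 3.43] [ 0.144 -0.176  0.007]
(11, array([272.6, 230.6]), 'head top z', np.float64(0.2225), 'miss px', np.float64(1.9), 'yaw', np.float64(170.0), 'collar', np.float64(14.5))
```

Emit:
play_rows(translation=[[0, 0, 3], [0, 0, 3], [0, 0, 0], [0, 0, 0], [0, 0, 0], [0, 0, 0], [0, 0, 0]], rot=[[0, 0, 0], [0, 0, 0], [0, 0, 0], [0, 0, 0], [0, 0, 0], [0, 0, 0], [0, 0, 0]], claw=[-0.3, -0.3, -0.3, -1, -1, -1, -1], squeeze=20)

```text
clock: 51.9
ee_pos: [0.6431, 0.152, 0.2821]
tcp_rot: [1.901, -2.5, -0.001]
force: [0.5, -0.5, 0.0]
grip_width: 0.0257
```

Run:
```python
from h import *
s=sense(); print(s['ee_pos'].round(4),jaw(s),s['qpos'].round(3),s['force'].round(2),s['wrist_torque'].round(3),s['grip_width'])
snap('scene','s10'); print(stripe(cv2.imread('pics/raw_s10.png')))
```

```text
[0.6431 0.152  0.2821] (np.float64(164.48136994732658), array([-9.31684306e-04, -3.01569574e-04, -9.99999521e-01])) [-0.119  0.663 -0.265  1.41   0.183  1.094  2.456] [ 0.53 -0.47  0.02] [ 0.072  0.23  -0.003] 0.025685529519478088
(11, array([271.6, 230.6]), 'head top z', np.float64(0.2225), 'miss px', np.float64(0.9), 'yaw', np.float64(170.0), 'collar', np.float64(14.5))
```

Emit:
play_rows(translation=[[0, 0, -0.3], [0, 0, -0.3], [0, 0, -0.3], [0, 0, -0.3], [0, 0, 0]], rot=[[0, 0, -0.1], [0, 0, -0.1], [0, 0, -0.1], [0, 0, -0.1], [0, 0, 0]], claw=[-1, -1, -1, -1, -1], squeeze=20)

```text
clock: 52.58
ee_pos: [0.6432, 0.1528, 0.2824]
tcp_rot: [-1.368, 2.827, 0.001]
force: [-2.0, 0.6, 5.7]
grip_width: 0.0255
```

```bash
cat > st.py <<'E'
from h import *
s=sense(); print(s['ee_pos'].round(4),'jaw',jaw(s)[0].round(1),'q7',s['qpos'][6].round(2),'F',s['force'].round(1),'T',s['wrist_torque'].round(2),s['grip_width'].round(4),s['clock'].round(1))
snap('scene','cur'); print(stripe(cv2.imread('pics/raw_cur.png')))
E
python3 st.py
```

```text
Traceback (most recent call last):
  File "st.py", line 2, in <module>
    s=sense(); print(s['ee_pos'].round(4),'jaw',jaw(s)[0].round(1),'q7',s['qpos'][6].round(2),'F',s['force'].round(1),'T',s['wrist_torque'].round(2),s['grip_width'].round(4),s['clock'].round(1))
                                                                                                                                                     ^^^^^^^^^^^^^^^^^^^^^
AttributeError: 'float' object has no attribute 'round'
```

```bash
sed -i "s/s\['grip_width'\].round(4),s\['clock'\].round(1)/s['grip_width'],s['clock']/" st.py; python3 st.py
```

```text
[0.6432 0.1528 0.2824] jaw 141.6 q7 2.12 F [-2.   0.6  5.7] T [ 0.1   0.72 -0.04] 0.025523219950849683 52.575
(10, array([272.5, 230.8]), 'head top z', np.float64(0.222), 'miss px', np.float64(1.8), 'yaw', np.float64(150.0), 'collar', np.float64(14.0))
```

Emit:
play_rows(translation=[[0, 0, -0.2], [0, 0, -0.2], [0, 0, -0.2], [0, 0, -0.2], [0, 0, 0]], rot=[[0, 0, -0.1], [0, 0, -0.1], [0, 0, -0.1], [0, 0, -0.1], [0, 0, 0]], claw=[-1, -1, -1, -1, -1], squeeze=20)

```text
clock: 53.25
ee_pos: [0.643, 0.1533, 0.2816]
tcp_rot: [-0.78, 3.043, 0.003]
force: [-3.2, 1.5, 4.6]
grip_width: 0.0257
```

```bash
python3 st.py
```

```text
[0.643  0.1533 0.2816] jaw 118.8 q7 1.78 F [-3.2  1.5  4.6] T [ 0.29  0.84 -0.06] 0.02574883411613903 53.25
(8, array([271.6, 230.9]), 'head top z', np.float64(0.222), 'miss px', np.float64(0.9), 'yaw', np.float64(135.0), 'collar', np.float64(14.0))
```

Emit:
play_rows(translation=[[0, 0, -0.25], [0, 0, -0.25], [0, 0, -0.25], [0, 0, -0.25], [0, 0, -0.25], [0, 0, -0.25], [0, 0, -0.25], [0, 0, -0.25], [0, 0, 0]], rot=[[0, 0, -0.1], [0, 0, -0.1], [0, 0, -0.1], [0, 0, -0.1], [0, 0, -0.1], [0, 0, -0.1], [0, 0, -0.1], [0, 0, -0.1], [0, 0, 0]], claw=[-1, -1, -1, -1, -1, -1, -1, -1, -1], squeeze=20)

```text
clock: 54.42
ee_pos: [0.6436, 0.1537, 0.2793]
tcp_rot: [0.464, 3.106, 0.004]
force: [-1.8, 2.0, 5.6]
grip_width: 0.0253
```

```bash
python3 st.py
```

```text
[0.6436 0.1537 0.2793] jaw 73.0 q7 1.1 F [-1.8  2.   5.6] T [ 0.73  0.52 -0.02] 0.025303686172616045 54.425
0
```

Emit:
play_rows(translation=[[0, -0.2, -0.25], [0, -0.2, -0.25], [0, -0.2, -0.25], [0, -0.2, -0.25], [0, -0.2, -0.25], [0, -0.2, -0.25], [0, 0, -0.25], [0, 0, -0.25], [0, 0, 0]], rot=[[0, 0, -0.1], [0, 0, -0.1], [0, 0, -0.1], [0, 0, -0.1], [0, 0, -0.1], [0, 0, -0.1], [0, 0, -0.1], [0, 0, -0.1], [0, 0, 0]], claw=[-1, -1, -1, -1, -1, -1, -1, -1, -1], squeeze=20)

```text
clock: 55.6
ee_pos: [0.6441, 0.1522, 0.2771]
tcp_rot: [1.637, 2.68, 0.005]
force: [-0.3, 1.9, 5.0]
grip_width: 0.0259
```

```bash
python3 st.py
```

```text
[0.6441 0.1522 0.2771] jaw 27.2 q7 0.43 F [-0.3  1.9  5. ] T [ 0.74  0.07 -0.01] 0.02589385086694047 55.6
(12, array([272.5, 235. ]), 'head top z', np.float64(0.2125), 'miss px', np.float64(1.6), 'yaw', np.float64(37.0), 'collar', np.float64(4.5))
```

Emit:
play_rows(translation=[[0, 0, -0.25], [0, 0, -0.25], [0, 0, -0.25], [0, 0, -0.25], [0, 0, -0.25], [0, 0, -0.25], [0, 0, -0.25], [0, 0, -0.25], [0, 0, -0.25], [0, 0, -0.25], [0, 0, 0]], rot=[[0, 0, -0.1], [0, 0, -0.1], [0, 0, -0.1], [0, 0, -0.1], [0, 0, -0.1], [0, 0, -0.1], [0, 0, -0.1], [0, 0, -0.1], [0, 0, -0.1], [0, 0, -0.1], [0, 0, 0]], claw=[-1, -1, -1, -1, -1, -1, -1, -1, -1, -1, -1], squeeze=15)

```text
clock: 57.02
ee_pos: [0.6436, 0.1515, 0.2744]
tcp_rot: [-2.723, -1.566, -0.002]
force: [-1.4, 2.7, 7.3]
grip_width: 0.0255
```

```bash
python3 st.py
```

```text
[0.6436 0.1515 0.2744] jaw 149.8 q7 -0.41 F [-1.4  2.7  7.3] T [ 0.68  0.42 -0.01] 0.02552442109020462 57.025
(11, array([271.1, 236.1]), 'head top z', np.float64(0.21), 'miss px', np.float64(0.2), 'yaw', np.float64(161.0), 'collar', np.float64(2.0))
```

Emit:
play_rows(translation=[[0, 0, -0.25], [0, 0, -0.25], [0, 0, -0.25], [0, 0, -0.25], [0, 0, -0.25], [0, 0, -0.25], [0, 0, -0.25], [0, 0, -0.25], [0, 0, -0.25], [0, 0, -0.25], [0, 0, 0]], rot=[[0, 0, -0.1], [0, 0, -0.1], [0, 0, -0.1], [0, 0, -0.1], [0, 0, -0.1], [0, 0, -0.1], [0, 0, -0.1], [0, 0, -0.1], [0, 0, -0.1], [0, 0, -0.1], [0, 0, 0]], claw=[-1, -1, -1, -1, -1, -1, -1, -1, -1, -1, -1], squeeze=12)

```text
clock: 58.45
ee_pos: [0.6429, 0.1525, 0.2719]
tcp_rot: [-3.138, -0.07, 0.003]
force: [-2.4, 4.2, 7.2]
grip_width: 0.0254
```

```bash
python3 st.py
```

```text
[0.6429 0.1525 0.2719] jaw 92.6 q7 -1.25 F [-2.4  4.2  7.2] T [1.11 0.86 0.08] 0.025438380669760525 58.45
2
```

Emit:
play_rows(translation=[[0, 0, -0.25], [0, 0, -0.25], [0, 0, -0.25], [0, 0, -0.25], [0, 0, -0.25], [0, 0, -0.25], [0, 0, 0]], rot=[[0, 0, -0.1], [0, 0, -0.1], [0, 0, -0.1], [0, 0, -0.1], [0, 0, -0.1], [0, 0, -0.1], [0, 0, 0]], claw=[-1, -1, -1, -1, -1, -1, -1], squeeze=12)

```text
clock: 59.38
ee_pos: [0.6429, 0.1533, 0.2705]
tcp_rot: [-3.018, 0.859, 0.005]
force: [-2.3, 6.1, 8.1]
grip_width: 0.0255
```

```bash
python3 st.py
```

```text
[0.6429 0.1533 0.2705] jaw 58.2 q7 -1.77 F [-2.3  6.1  8.1] T [1.42 0.84 0.06] 0.02549302044439598 59.375
0
```

Emit:
play_rows(translation=[[0.2, -0.4, -0.2], [0.2, -0.4, -0.2], [0, -0.4, -0.2], [0, 0, -0.2], [0, 0, -0.2], [0, 0, -0.2], [0, 0, 0]], rot=[[0, 0, -0.1], [0, 0, -0.1], [0, 0, -0.1], [0, 0, -0.1], [0, 0, -0.1], [0, 0, -0.1], [0, 0, 0]], claw=[-1, -1, -1, -1, -1, -1, -1], squeeze=12)

```text
clock: 60.3
ee_pos: [0.6442, 0.1534, 0.2701]
tcp_rot: [-2.63, 1.708, 0.004]
force: [-0.8, 6.8, 11.1]
grip_width: 0.0259
```

```bash
python3 st.py
```

```text
[0.6442 0.1534 0.2701] jaw 24.0 q7 -2.29 F [-0.8  6.8 11.1] T [1.85 0.49 0.04] 0.02590125088789148 60.3
(8, array([271.6, 236. ]), 'head top z', np.float64(0.21), 'miss px', np.float64(0.7), 'yaw', np.float64(34.0), 'collar', np.float64(2.0))
```

Emit:
play_rows(translation=[[0, -1, 0], [0, 0, 0], [0, 0, 0], [0, 0, 10], [0, 0, 25], [0, 0, 25], [0, 0, 20], [-10, -35, 0], [-10, -35, 0], [-10, -35, 0], [-10, -35, 0], [-10, -35, 0], [-10, -35, 0], [0, 0, 0]], rot=[[0, 0, 0], [0, 0, 0], [0, 0, 0], [0, 0, 0], [0, 0, 0], [0, 0, 0], [0, 0, 0.15], [0, 0, 0.15], [0, 0, 0.15], [0, 0, 0.15], [0, 0, 0.15], [0, 0, 0.15], [0, 0, 0.15], [0, 0, 0.1]], claw=[-0.4, -0.2, 0, 0, 0, 0, 0, 0, 0, 0, 0, 0, 0, 0])

```text
clock: 62.1
ee_pos: [0.582, -0.0666, 0.3503]
tcp_rot: [3.139, -0.021, 0.002]
force: [-0.4, 0.8, -0.3]
grip_width: 0.0464
```

```bash
python3 st.py
python3 - <<'E'
from h import *
im=cv2.imread('pics/raw_cur.png'); c=cam('scene'); snap('top','t9')
h=cv2.cvtColor(im,cv2.COLOR_BGR2HSV)
def px(P): return proj(c,P)
for dz in (0,3,6,9): print(dz,px([[.6434,.152,.175+dz/1e3],[.6434,.152,.208+dz/1e3]]).round(1).tolist())
a=cv2.resize(im[215:285,235:310],None,fx=7,fy=7,interpolation=cv2.INTER_CUBIC)
t=cv2.resize(cv2.imread('pics/raw_t9.png')[150:220,155:230][:70],None,fx=3.6,fy=3.6,interpolation=cv2.INTER_CUBIC)
o=np.zeros((490,525+270,3),np.uint8); o[:,:525]=a; o[:252,525:795]=t; cv2.imwrite('pics/last.png',o)
E
```

```text
[ 0.582  -0.0666  0.3503] jaw 89.2 q7 -1.01 F [-0.4  0.8 -0.3] T [-0.02  0.14  0.  ] 0.04639809138414958 62.1
(10, array([271.9, 237.4]), 'head top z', np.float64(0.207), 'miss px', np.float64(0.9), 'yaw', np.float64(42.0), 'collar', np.float64(-1.0))
0 [[271.6, 250.5], [271.1, 236.9]]
3 [[271.5, 249.3], [271.0, 235.7]]
6 [[271.5, 248.1], [271.0, 234.4]]
9 [[271.4, 246.9], [270.9, 233.1]]
```

View pics/last.png

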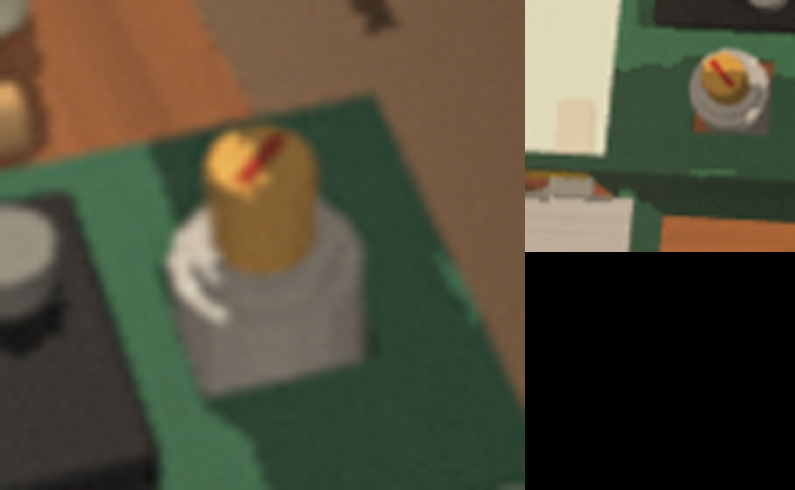

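The screw stands upright in the turret: head at (260,200), collar on the rim around (265,270). I'll confirm it is home by touch, with an extra clockwise turn and then a probe of the head height, which should be z=0.208.

Emit:
play_rows(translation=[[10.2, 36.4, 0], [10.2, 36.4, 0], [10.2, 36.4, 0], [10.2, 36.4, 0], [10.2, 36.4, 0], [10.4, 36.6, 0], [0, 0, 0], [0, 0, 0], [0, 0, 0], [0, 0, 0], [0, 0, 0], [0, 0, 0], [0, 0, 0]], rot=[[0, 0, 0.16], [0, 0, 0.16], [0, 0, 0.16], [0, 0, 0.16], [0, 0, 0.16], [0, 0, 0.16], [0, 0, 0.16], [0, 0, 0.16], [0, 0, 0.16], [0, 0, 0.16], [0, 0, 0.16], [0, 0, 0], [0, 0, 0]], claw=[-1, -1, -1, -1, -1, -1, -1, -1, -1, -1, -1, -1, -1])

```text
clock: 63.82
ee_pos: [0.6452, 0.1574, 0.3485]
tcp_rot: [2.015, 2.41, -0.001]
force: [0.1, -0.4, 0.1]
grip_width: 0.0005
```

```bash
python3 st.py|head -1
```

```text
[0.6452 0.1574 0.3485] jaw 10.2 q7 0.13 F [ 0.1 -0.4  0.1] T [-0.01  0.04 -0.02] 0.0005230219788887556 63.825
```

Emit:
play_rows(translation=[[-1.8, -5, -15], [0, 0, -15], [0, 0, -13], [0, 0, -6], [0, 0, 0], [0, 0, -1.5], [0, 0, 0]], rot=[[0, 0, 0], [0, 0, 0], [0, 0, 0], [0, 0, 0], [0, 0, 0], [0, 0, 0], [0, 0, 0]], claw=[-1, -1, -1, -1, -1, -1, -1])

```text
clock: 64.75
ee_pos: [0.6436, 0.1522, 0.2985]
tcp_rot: [2.012, 2.412, 0.001]
force: [0.4, 0.0, -0.0]
grip_width: 0.0006
```

Emit:
play_rows(translation=[[0, 0, -1.5], [0, 0, -1.5], [0, 0, -1], [0, 0, 0]], rot=[[0, 0, 0], [0, 0, 0], [0, 0, 0], [0, 0, 0]], claw=[-1, -1, -1, -1])

```text
clock: 65.25
ee_pos: [0.6433, 0.1523, 0.294]
tcp_rot: [-2.012, -2.413, 0.0]
force: [-0.0, 0.9, -0.7]
grip_width: 0.001
```

Emit:
play_rows(translation=[[0, 0, -1], [0, 0, -1], [0, 0, 0], [0, 0, 0]], rot=[[0, 0, 0], [0, 0, 0], [0, 0, 0], [0, 0, 0]], claw=[-1, -1, -1, -1])

```text
clock: 65.75
ee_pos: [0.6435, 0.1523, 0.2926]
tcp_rot: [2.012, 2.413, 0.001]
force: [-0.7, 0.4, 2.9]
grip_width: 0.0004
```

Emit:
play_rows(translation=[[0, 0, -1], [0, 0, -0.5], [0, 0, 0], [0, 0, 0]], rot=[[0, 0, 0], [0, 0, 0], [0, 0, 0], [0, 0, 0]], claw=[-1, -1, -1, -1])

```text
clock: 66.25
ee_pos: [0.6434, 0.1523, 0.2925]
tcp_rot: [2.012, 2.413, 0.002]
force: [-2.5, 0.6, 9.0]
grip_width: 0.001
```

Contact at TCP 0.2926 puts the head top at 0.2085, so the collar is about 0.5 mm off nominal and home. Now to shut the drawer.

Emit:
play_rows(translation=[[0, 0, 20], [0, 0, 35], [-18.7, -37.5, 0], [-18.7, -37.5, 0], [-18.7, -37.5, 0], [-18.7, -37.5, 0], [-18.7, -37.5, 0], [-18.7, -37.5, 0], [-18.7, -37.5, 0], [-18.7, -37.5, 0], [-18.7, -37.5, 0], [-18.7, -37.5, 0], [-18.7, -37.5, 0], [-18.7, -37.5, 0], [-18.7, -37.5, 0], [0, 0, 0], [0, 0, 0]], rot=[[0, 0, 0], [0, 0, 0], [0, 0, -0.134], [0, 0, -0.134], [0, 0, -0.134], [0, 0, -0.134], [0, 0, -0.134], [0, 0, -0.134], [0, 0, -0.134], [0, 0, -0.134], [0, 0, -0.134], [0, 0, -0.134], [0, 0, -0.134], [0, 0, -0.134], [0, 0, -0.134], [0, 0, 0], [0, 0, 0]], claw=[-1, -1, -1, -1, -1, -1, -1, -1, -1, -1, -1, -1, -1, -1, -1, -1, -1])

```text
clock: 68.38
ee_pos: [0.4008, -0.3345, 0.3451]
tcp_rot: [-3.14, -0.017, 0.0]
force: [-0.0, -0.1, -0.5]
grip_width: 0.0007
```

```bash
python3 st.py
python3 - <<'E'
from h import *
snap('top','t10'); im=cv2.imread('pics/raw_t10.png'); c=cam('top')
# panel top edge position via scene: find handle bar in top image around x 405-460
g=cv2.cvtColor(im,cv2.COLOR_BGR2GRAY); print('expected bar row',proj(c,[[.4378,-.336,.118],[.581,-.336,.118]]).round(1).tolist())
E
```

```text
[ 0.4008 -0.3345  0.3451] jaw 90.6 q7 -0.4 F [-0.  -0.1 -0.5] T [ 0.08  0.13 -0.02] 0.000651104415473412 68.375
(12, array([271.5, 237.5]), 'head top z', np.float64(0.2065), 'miss px', np.float64(0.5), 'yaw', np.float64(42.0), 'collar', np.float64(-1.5))
expected bar row [[431.1, 265.0], [427.1, 203.2]]
```

Emit:
play_rows(translation=[[0, 0, -40], [0, 0, -40], [0, 0, -40], [0, 0, -30], [0, 0, -6], [0, 0, 0]], rot=[[0, 0, 0], [0, 0, 0], [0, 0, 0], [0, 0, 0], [0, 0, 0], [0, 0, 0]], claw=[-1, -1, -1, -1, -1, -1])

```text
clock: 69.22
ee_pos: [0.4009, -0.335, 0.1901]
tcp_rot: [3.141, 0.017, 0.001]
force: [-1.2, -0.8, -0.4]
grip_width: 0.0006
```

Emit:
play_rows(translation=[[10, 0, 0], [12, 0, 0], [14, 0, 0], [14, 0, 0], [14, 0, 0], [14, 0, 0], [14, 0, 0], [14, 0, 0], [14, 0, 0], [14, 0, 0], [12, 0, 0], [8, 0, 0], [6, 0, 0], [3, 0, 0], [0, 0, 0], [0, 0, 0]], rot=[[0, 0, 0], [0, 0, 0], [0, 0, 0], [0, 0, 0], [0, 0, 0], [0, 0, 0], [0, 0, 0], [0, 0, 0], [0, 0, 0], [0, 0, 0], [0, 0, 0], [0, 0, 0], [0, 0, 0], [0, 0, 0], [0, 0, 0], [0, 0, 0]], claw=[-1, -1, -1, -1, -1, -1, -1, -1, -1, -1, -1, -1, -1, -1, -1, -1])

```text
clock: 71.22
ee_pos: [0.5637, -0.3348, 0.1897]
tcp_rot: [-3.141, -0.015, -0.002]
force: [-0.2, 0.3, 0.3]
grip_width: 0.0004
```

Near shut; a bit more until the stop is felt.

Emit:
play_rows(translation=[[2, 0, 0], [2, 0, 0], [2, 0, 0], [0, 0, 0], [0, 0, 0]], rot=[[0, 0, 0], [0, 0, 0], [0, 0, 0], [0, 0, 0], [0, 0, 0]], claw=[-1, -1, -1, -1, -1])

```text
clock: 71.85
ee_pos: [0.5693, -0.3351, 0.1895]
tcp_rot: [-3.141, -0.015, 0.0]
force: [-2.5, 1.5, 1.2]
grip_width: 0.0005
```

Emit:
play_rows(translation=[[1.5, 0, 0], [1.5, 0, 0], [0, 0, 0], [0, 0, 0]], rot=[[0, 0, 0], [0, 0, 0], [0, 0, 0], [0, 0, 0]], claw=[-1, -1, -1, -1])

```text
clock: 72.35
ee_pos: [0.5698, -0.3352, 0.1896]
tcp_rot: [-3.139, -0.012, 0.008]
force: [-6.0, 3.2, 3.4]
grip_width: 0.0003
```

The stop is felt at 0.570, against 0.5685 expected for shut. Backing away for the last checks.

Emit:
play_rows(translation=[[-15, 0, 0], [-25, 0, 0], [-25, 0, 0], [-20, 5, 30], [0, 0, 40], [0, 0, 40], [-10, 35, 0], [-10, 35, 0], [-5, 35, 0], [0, 35, 0], [0, 35, 0], [0, 0, 0], [0, 0, 0]], rot=[[0, 0, 0], [0, 0, 0], [0, 0, 0], [0, 0, 0], [0, 0, 0], [0, 0, 0], [0, 0, 0], [0, 0, 0], [0, 0, 0], [0, 0, 0], [0, 0, 0], [0, 0, 0], [0, 0, 0]], claw=[-1, -1, -1, -1, -1, -1, -1, -1, -1, -1, -1, -1, -1])

```text
clock: 73.97
ee_pos: [0.4629, -0.1562, 0.3002]
tcp_rot: [3.14, 0.014, 0.004]
force: [0.1, 0.2, 0.1]
grip_width: 0.0006
```

```bash
python3 st.py
python3 - <<'E'
from h import *
snap('top','tf'); a=cv2.imread('pics/raw_top0.png'); b=cv2.imread('pics/raw_tf.png')
ga,gb=[cv2.cvtColor(x,cv2.COLOR_BGR2GRAY) for x in(a,b)]
for n,(x,y,r) in dict(pot=(286,137,20),hammer=(322,150,26),hammerhead=(322,117,18),jar=(353,184,16),handle=(427,202,24)).items():
    t=ga[y-r:y+r,x-r:x+r]; S=gb[y-r-12:y+r+12,x-r-12:x+r+12]; m=cv2.matchTemplate(S,t,cv2.TM_CCOEFF_NORMED); _,v,_,l=cv2.minMaxLoc(m); print(n,round(v,3),np.array(l)-12)
h=cv2.cvtColor(b,cv2.COLOR_BGR2HSV); h0=cv2.cvtColor(a,cv2.COLOR_BGR2HSV)
for H in(h0,h):
    q=H[190:206,130:180]; m=(q[...,0]>18)&(q[...,0]<30)&(q[...,1]>150); y,x=np.where(m); print('flap yellow',len(x),np.polyfit(x+130,y+190,1).round(3),y.mean()+190)
for o in copper(b,cam('top')): print(o)
E
```

```text
[ 0.4629 -0.1562  0.3002] jaw 90.5 q7 -0.7 F [0.1 0.2 0.1] T [ 0.    0.14 -0.03] 0.0005612386320289233 73.975
(11, array([271.5, 237.5]), 'head top z', np.float64(0.2065), 'miss px', np.float64(0.6), 'yaw', np.float64(41.0), 'collar', np.float64(-1.5))
pot 0.999 [0 0]
hammer 0.999 [0 0]
hammerhead 0.999 [0 0]
jar 1.0 [0 0]
handle 0.917 [0 0]
flap yellow 40 [4.40000e-02 1.90683e+02] 197.35
flap yellow 44 [4.40000e-02 1.90725e+02] 197.4090909090909
(array([  7., 134.]), array([0.8147, 0.7556]), np.float64(90.6535746397257), array([14., 50.]))
```

```bash
python3 -c "
from workcell import finish_job
print(finish_job())"
```

```text
the job is handed in; nothing more can be done
None
```

The job is handed in, at about 74 s of the 210 s allowed. `finish_job` gave no verdict, so what follows rests on my own checks.

**What I did:** I pushed the three copper castings through the flap one by one. Then I pulled the drawer, lowered the screw into the well and turned it clockwise until it stopped sinking. Last, I pushed the drawer shut and backed away.

**What the last checks showed:**
- **Castings and flap:** No copper is left on the bench and the flap line matches the first picture. Casting A is plainly visible in the tub. B and C I only saw as copper through the gap behind the sill, at positions that fit tub depth. C looked a little tilted.
- **Screw:** Touching the head put its top at z = 0.2085, so the collar is about 0.5 mm above the rim, inside the 2 mm limit.
- **Drawer and bystanders:** The drawer was pushed until I felt the stop, and the handle is back at its starting pixel. The pot, hammer and jar show no shift from the first picture.

**What failed or disagreed:**
- **First turning try:** The light 10 N grip only slipped on the head, with up to about 15 N of upward force. I opened, re-centred and turned again with 12–20 N. The forces I read at the wrist stayed well under the 60 N limit.
- **Collar height:** The scene camera puts the collar at -1.5 mm, against the touch reading of +0.5 mm. Its readings scattered by about 2 mm, so I trust the touch.

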